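# Scoop grinding balls into the bowl on the balance

## Robot

A 7-joint arm with a two-finger parallel gripper is mounted at the origin on the work surface. World frame = base frame: x ahead of the robot, y to its left, z up, the work surface at z = 0. Lengths are in m, angles in rad, forces in N, time in s.
With the tool pointing down it reaches from about 0.425 to 0.925 m from the base axis. Payload 6.8 kg.
Tool frame: the origin (TCP) lies on the centre line of the jaws, within the pads' length; the fingertips stand robot.tip_reach ahead of it and the grasp point (between the pads) is the TCP (robot.tip_reach is the distance from the TCP to the fingertips, in m); z points along the fingers, y is the line along which they close (so a half turn about z gives the same grasp; the last joint's range is limited). The gripper opens to 88 mm and grips with 3 to 60 N. Pads are 20 mm wide; open, the fingers measure 115 mm over their backs; the gripper's body (75 mm by 178 mm) begins 61 mm behind the grasp point.
Start: joints at [1.016, 0.477, 0.022, 1.555, -0.011, 1.109, -0.083], TCP at [0.292, -0.609, 0.242] pointing down, gripper open.
Joint ranges: [-2.96, 2.96], [-0.34, 2.1], [-1.41, 1.46], [0.24, 2.44], [-1.37, 4.51], [0.17, 1.92], [-2.96, 2.96]. Speed limits (rad/s): [2.39, 2.39, 3.14, 3.14, 3.14, 3.14, 3.14].

## Interface

Orientations are given as a 3x3 rotation matrix whose columns are the frame's x, y, z axes.
In Python, from plant import robot, cams gives the robot as it stands. The module is installed in compiled form; this text tells all that it offers.
- The arm moves only by the tool arm_command, never from a script. Its argument "steps" is a list of rows, each a list of 7 numbers: the shift along the tool's x, y, z in mm, then the turn, a rotation vector about the tool's x, y, z in degrees, then the opening, from 0 (shut) to 1 (fully open). In form: [[dx, dy, dz, ax, ay, az, claw], ...]. A call has 1 to 8 rows; each row is the pose to reach, as a shift and turn from the pose commanded when the call began, along the tool's axes at that moment; what a row does not reach only later rows make up. A row lasts 1/8 s, in which the tool goes at most 62.5 mm and 10.7 degrees, less where a joint would pass 70% of its speed; a pose out of reach is approached as far as the arm can. A call with a gripper value outside its range is refused whole. The fingers move at their own pace and stop on an object; the grip force is fixed at half the most. Time passes only in rows, so rows that repeat a pose let the fingers close. It gives the time, the measured TCP pose, the force, the opening and the grip force at its end, in the units of the state.
- robot.get_state(): the state, without advancing time (a new reading comes with each control period).
- cams.snapshot(name): name is "side" or "top" or "wrist"; returns a dict with "image" (400x640x3 uint8, red, green, blue), "range_z" (400x640 float32, m along the optical axis (not along the pixel's ray), 0 where there is no reading), "fov_y" (degrees; the focal length in pixels is half the picture's height over the tangent of half this angle, whatever the lens; pixels are square), "cx", "cy" (the principal point, pixels), "dist" ([k1, k2, p1, p2, k3] as OpenCV has them; the pictures are not rectified), "R" (3x3) and "t" (3): a world point X has camera coordinates R X + t; the wrist camera has in their place "mount" (4x4, takes a point from camera to tool coordinates, whose origin is the TCP and whose axes are the flange's). Camera axes: x right, y down, z forward; pixel columns grow to the right and rows downward; lengths in m; the calibration is good to about 2 mm. A picture is of the moment at which its call begins: read the wrist's pose just before it.
- robot.sign_off(): hands the job in; it is judged then, once.
The state is a dict: "time_s": time; "qpos": joint angles; "qvel": joint speeds; "tau": joint torques, N m; "ee_pos": TCP position; "eef_rot": TCP orientation; "wrist_force": force on the tool from outside, world axes, zero at the start; "torque": the same for the moment, N m; "width": opening from 0.0 (shut) to 1.0 (fully open); "finger_force": force on a finger pad.
Only numpy, scipy, OpenCV 4.12 (cv2) and the standard library are available. Lean on these libraries where they do the work, as an engineer would, in place of code of your own. Each camera call takes 0.05 s, during which the arm holds its last target. There are 200 camera calls.

## Task

Draw the scoop out of its holder by its pan, lay it flat on the bench and let go, then take it by its handle, scoop ceramic grinding balls out of the tub and tip at least three of them into the steel bowl on the balance. Spill none: every ball must end in the bowl or in the tub, moved with the scoop and never with the fingers, and the other things on the bench stay where they are. Finally lay the scoop flat on the bench, right way up, and let go of it.

Things in the scene. Friction and masses are not known exactly. Their poses are not given: they have to be found in the camera images.
- scoop: Steel scoop, black handle, 140 g, pan level on the bench, handle starts inside the holder. Origin: centre of the pan's underside; +x to the open lip, z up. Pan 90 long (x -45 to 45), 62 wide outside, sheet 2.5 (1.5 at the lip); back wall and side walls 30 high, side walls end at x 23: the last 22 at the lip is bare floor. It stands level by itself (centre of mass about x -22).
- scoop_grip (a point): point on the handle's axis good for gripping, at x -85, z 52 in the scoop frame (same axes). The handle is a straight level bar 18 wide (y), 16 high (z 44 to 60), from x -47 to -155
- scoop_pan (a point): point between the pan's side walls, at x -12, z 22 in the scoop frame: grip here across the 62 mm outside width, from above, to draw the scoop out
- scoop_lip (a point): middle of the lip's lower edge, at x 45, z 0 in the scoop frame
- scoop_end (a point): free end of the handle, at x -155, z 52 in the scoop frame
- holder: Folded aluminium cover fixed to the bench, open at its mouth only, over the scoop's handle. Origin: bench level, middle of the mouth; +x points out of it. x -115 to 0, 42 wide, 74 high (inside 36 wide, 71 high; feet 2 thick out to y +-37). The pan's back starts 4 to 10 from the mouth: the handle can be reached only when the scoop is drawn 110 or more straight out along +x.
- tub: Narrow open white plastic tub fixed to the bench, 222 (x) x 84 (y), walls and floor 6 thick, sides 36 high, +x end 22, -x end 56, inside 72 wide; at the -x end the floor turns up in a 45 deg ramp from x -75 to -105 (36 high). Origin: centre of the underside; x along its length. The pan fits in lengthways, 5 to spare each side. The balls start at the ramp (x -66 to -27); x above 0 is empty.
- balance: A laboratory balance fixed to the bench, white housing 210 (x) x 160 (y) x 46 high, with the round steel bowl fixed on its plate at the centre. Origin: centre of the underside.
- bowl_mid (a point): centre of the bowl's inside, 88 above the bench: 28 above its inner floor, 28 below its rim
- bowl_rim (a point): centre of the bowl's mouth, 116 above the bench; outer diameter 124, inner 118, 56 deep inside
- ball0: one of five equal white ceramic grinding balls, 20 dia, about 15 g, rolls freely; origin at its centre
- ball1: one of five equal white ceramic grinding balls, 20 dia, about 15 g, rolls freely; origin at its centre
- ball2: one of five equal white ceramic grinding balls, 20 dia, about 15 g, rolls freely; origin at its centre
- ball3: one of five equal white ceramic grinding balls, 20 dia, about 15 g, rolls freely; origin at its centre
- ball4: one of five equal white ceramic grinding balls, 20 dia, about 15 g, rolls freely; origin at its centre
- tin: bystander, not part of the job: low closed aluminium tin, 54 dia x 35 high, loose; origin: centre of its underside
- amber: bystander, not part of the job: amber glass bottle, 60 dia x 85 high, loose; origin: centre of its underside
- jar: bystander, not part of the job: glass jar, 68 dia x 70 high, loose; origin: centre of its underside
- weight: bystander, not part of the job: brass calibration weight with a knob, 34 dia x 50 high, loose; origin: centre of its underside
- cup: bystander, not part of the job: empty glass beaker, 70 dia x 70 high, loose; origin: centre of its underside
- brush: bystander, not part of the job: hand brush lying on the bench, loose, 200 long (x), 42 wide, 20 high; origin: centre of its underside
Not all that is in view belongs to the job. What is shaped like the scoop but purple is not meant.

How it is judged:
On the way, in this order (a step that is already met when the one before it is completed fails the run):
1. the scoop lies flat on the bench, let go, right out of its holder (height (world z) of scoop between -0.004 and 0.004 m and angle between scoop's own z axis and vertical below 0.1 rad and contact force between the fingers and scoop below 0.3 N and (x of scoop_end in the frame of holder above 0.005 m or y of scoop_end in the frame of holder above 0.05 m or y of scoop_end in the frame of holder below -0.05 m)), for 0.2 s.
2. the scoop, held by its handle, carries at least one ball clear of the tub (pan underside 70 mm or more above the bench) (contact force between the fingers and scoop above 1 N and distance between the grasp point and scoop_pan above 0.055 m and height (world z) of scoop above 0.07 m and distance between any of ball0, ball1, ball2, ball3, ball4 and scoop_pan below 0.058 m), for 0.2 s.
3. at least three balls are in the bowl ((distance between each of ball0, ball1, ball2 and bowl_mid below 0.057 m or distance between each of ball0, ball1, ball3 and bowl_mid below 0.057 m or distance between each of ball0, ball1, ball4 and bowl_mid below 0.057 m or distance between each of ball0, ball2, ball3 and bowl_mid below 0.057 m or distance between each of ball0, ball2, ball4 and bowl_mid below 0.057 m or distance between each of ball0, ball3, ball4 and bowl_mid below 0.057 m or distance between each of ball1, ball2, ball3 and bowl_mid below 0.057 m or distance between each of ball1, ball2, ball4 and bowl_mid below 0.057 m or distance between each of ball1, ball3, ball4 and bowl_mid below 0.057 m or distance between each of ball2, ball3, ball4 and bowl_mid below 0.057 m)), for 0.2 s.
At the end, for the whole second after the job is handed in: At least three balls lie in the bowl and every other ball in the bowl or the tub, all practically at rest (under 0.05 m/s); the scoop lies still on the bench itself (pan underside within 4 mm of it), right way up within 0.1 rad, released ((distance between each of ball0, ball1, ball2 and bowl_mid below 0.057 m or distance between each of ball0, ball1, ball3 and bowl_mid below 0.057 m or distance between each of ball0, ball1, ball4 and bowl_mid below 0.057 m or distance between each of ball0, ball2, ball3 and bowl_mid below 0.057 m or distance between each of ball0, ball2, ball4 and bowl_mid below 0.057 m or distance between each of ball0, ball3, ball4 and bowl_mid below 0.057 m or distance between each of ball1, ball2, ball3 and bowl_mid below 0.057 m or distance between each of ball1, ball2, ball4 and bowl_mid below 0.057 m or distance between each of ball1, ball3, ball4 and bowl_mid below 0.057 m or distance between each of ball2, ball3, ball4 and bowl_mid below 0.057 m) and (distance between ball0 and bowl_mid below 0.057 m or (x of ball0 in the frame of tub between -0.106 and 0.106 m and y of ball0 in the frame of tub between -0.037 and 0.037 m and z of ball0 in the frame of tub below 0.045 m)) and (distance between ball1 and bowl_mid below 0.057 m or (x of ball1 in the frame of tub between -0.106 and 0.106 m and y of ball1 in the frame of tub between -0.037 and 0.037 m and z of ball1 in the frame of tub below 0.045 m)) and (distance between ball2 and bowl_mid below 0.057 m or (x of ball2 in the frame of tub between -0.106 and 0.106 m and y of ball2 in the frame of tub between -0.037 and 0.037 m and z of ball2 in the frame of tub below 0.045 m)) and (distance between ball3 and bowl_mid below 0.057 m or (x of ball3 in the frame of tub between -0.106 and 0.106 m and y of ball3 in the frame of tub between -0.037 and 0.037 m and z of ball3 in the frame of tub below 0.045 m)) and (distance between ball4 and bowl_mid below 0.057 m or (x of ball4 in the frame of tub between -0.106 and 0.106 m and y of ball4 in the frame of tub between -0.037 and 0.037 m and z of ball4 in the frame of tub below 0.045 m)) and linear speed of each of ball0, ball1, ball2, ball3, ball4 below 0.05 m/s and height (world z) of scoop between -0.004 and 0.004 m and angle between scoop's own z axis and vertical below 0.1 rad and contact force between the fingers and scoop below 0.3 N and linear speed of scoop below 0.02 m/s); the robot touches nothing.
It fails at once if a ball is touched by the gripper's fingers (over 0.5 N) (contact force between the fingers and ball0 above 0.5 N or contact force between the fingers and ball1 above 0.5 N or contact force between the fingers and ball2 above 0.5 N or contact force between the fingers and ball3 above 0.5 N or contact force between the fingers and ball4 above 0.5 N).
It fails at once if a bystander is moved by more than 30 mm (distance of any of tin, amber, jar, weight, cup, brush from where it was at the start of the episode above 0.03 m).
It also fails if it takes over 72 s, if anything falls off the work surface, if the arm or the gripper's body presses on something with over 40 N, if the wrist force passes 120 N, or if a joint passes its speed limit or range.

## Working session

There is one attempt and no reset: what is moved stays moved. The work goes in short steps, Python scripts to look and compute and a tool call to move; the robot and the scene stay as the last step left them, time stands still between calls to the robot, and variables do not carry over. Pictures are saved under pics/ and viewed, at most 10 in all, crops included, and the job is handed in when it is done.

Besides the shell and the picture viewer there is one more tool, called as a command line: name --pt "numbers of a row" for each row, then --argument value for the rest. arm_command: Moves the arm, as the interface text tells. Its arguments: {"type":"object","properties":{"steps":{"type":"array"}},"required":["steps"]}

```bash
mkdir -p pics
cat > h.py <<'E'
import numpy as np, cv2
from plant import robot, cams
def K(s):
    h,w=s["image"].shape[:2]; f=h/2/np.tan(np.radians(s["fov_y"])/2)
    return np.array([[f,0,s["cx"]],[0,f,s["cy"]],[0,0,1.]])
def pose(s,st=None):
    if "R" in s: return np.array(s["R"]),np.array(s["t"])
    M=np.eye(4);M[:3,:3]=st["eef_rot"];M[:3,3]=st["ee_pos"]
    W=np.linalg.inv(M@np.array(s["mount"])); return W[:3,:3],W[:3,3]
def cloud(s,st=None):
    R,t=pose(s,st);h,w=s["image"].shape[:2]
    g=np.stack(np.meshgrid(np.arange(w),np.arange(h)),-1).reshape(-1,1,2).astype(np.float64)
    n=cv2.undistortPoints(g,K(s),np.array(s["dist"])).reshape(h,w,2)
    z=s["range_z"][...,None]; P=np.concatenate([n*z,z],-1)
    X=(P-t)@R; X[s["range_z"]==0]=np.nan; return X
def ray(s,uv,z,st=None):
    R,t=pose(s,st)
    n=cv2.undistortPoints(np.array(uv,float).reshape(-1,1,2),K(s),np.array(s["dist"])).reshape(-1,2)
    d=np.c_[n,np.ones(len(n))]@R; c=-R.T@t
    return c+d*((z-c[2])/d[:,2])[:,None]
def save(n,im): cv2.imwrite(f"pics/{n}.png",im[...,::-1])
E
python3 - <<'E'
from h import *
st=robot.get_state(); print(robot.tip_reach,st)
for n in("top","side"):
    s=cams.snapshot(n); save(n+"0",s["image"]); np.savez(n+"0.npz",**s)
    print(n,s["fov_y"],-np.array(s["R"]).T@s["t"],np.array(s["R"])[2])
E
```

```text
0.019 {'time_s': 0.0, 'qpos': array([ 1.01589691,  0.47778242,  0.02233661,  1.55642615, -0.01146674,
        1.10928926, -0.08308451]), 'qvel': array([ 0.0001324 , -0.00203987,  0.00038163,  0.00031143,  0.000973  ,
       -0.00111777,  0.00156502]), 'tau': array([ 5.34982773e-04, -5.82845879e+01,  1.53517563e+00, -2.72607136e+01,
       -5.42485679e-02,  1.69135141e-02,  1.86150814e-04]), 'ee_pos': array([ 0.29139724, -0.60824548,  0.24070418]), 'eef_rot': array([[ 9.01810807e-01,  4.32130123e-01, -9.08544043e-04],
       [ 4.32131048e-01, -9.01809528e-01,  1.52718976e-03],
       [-1.59388978e-04, -1.76984632e-03, -9.99998421e-01]]), 'wrist_force': array([-0.5374354 , -0.21977263, -0.03869905]), 'torque': array([-0.04221897,  0.03205961, -0.01202058]), 'finger_force': 0.0, 'width': 1.0047350693301358}
top 43.39263817550575 [ 0.26154066 -0.01334326  1.74253574] [ 0.1357897   0.01291163 -0.99065355]
side 45.6684985687338 [0.08213039 0.76743883 1.10366066] [ 0.30310426 -0.58059946 -0.75566664]
```

View pics/top0.png

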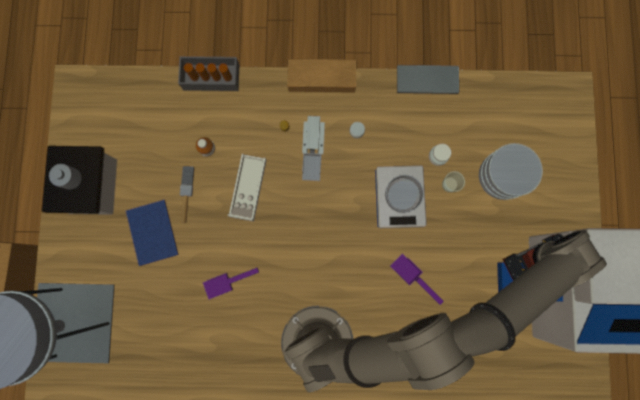

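View pics/side0.png

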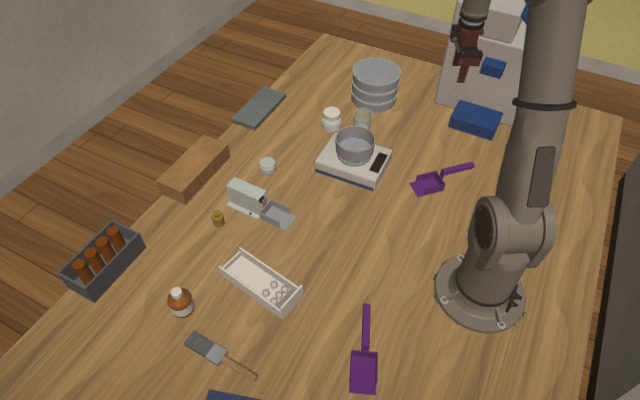

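The top view shows the steel scoop's pan at (312,167), with its handle hidden in the holder at (313,135). The tub is at (247,188) with the balls at its lower end (243,203), and the balance and bowl are at (403,195). Candidates for the scoop are the grey pan (312,167), the purple one (230,283) and the purple one (415,275). The grey one is the one meant, as it is steel and sits in the holder; I'll confirm with a crop.

Run:
```python
from h import *
s=dict(np.load("top0.npz")); X=cloud(s); im=s["image"]
save("crop1",cv2.resize(im[100:240,170:470],None,fx=2.6,fy=2.6,interpolation=cv2.INTER_CUBIC))
hsv=cv2.cvtColor(im,cv2.COLOR_RGB2HSV)
m=((hsv[...,1]<60)&(hsv[...,2]>90)).astype(np.uint8)
m[:110]=0;m[240:]=0
n,l,st_,c=cv2.connectedComponentsWithStats(m)
for i in range(1,n):
    if st_[i,4]<30: continue
    P=X[l==i]; r=cv2.minAreaRect(np.argwhere(l==i)[:,::-1].astype(np.float32))
    print(c[i].round(1),st_[i,4],"med",np.nanmedian(P,0).round(3),"z",np.nanpercentile(P[:,2],[2,50,98]).round(3),np.round(r[2],1),np.round(r[1],1))
# height map sections: balance/bowl, holder
def box(a,b,z0,z1,name):
    P=X[a[1]:b[1],a[0]:b[0]].reshape(-1,3);P=P[(P[:,2]>z0)&(P[:,2]<z1)]
    r=cv2.minAreaRect((P[:,:2]*1000).astype(np.float32)); print(name,len(P),r)
box((370,155),(432,235),.038,.055,"balance")
box((370,155),(432,235),.105,.125,"bowlrim")
box((295,110),(330,160),.065,.085,"holder top")
box((295,148),(330,190),.02,.04,"pan walls")
box((225,150),(270,225),.028,.07,"tub rim")
box((225,150),(270,225),.015,.07,"tub all")
```

```text
[312.4 147.5] 1189 med [0.665 0.031 0.006] z [-0.006  0.006  0.08 ] 2.9 [21.2 64.3]
[356.8 129.3] 190 med [ 0.73  -0.124  0.033] z [0.011 0.033 0.041] 45.0 [14.1 14.8]
[201.7 142.8] 51 med [0.66  0.404 0.085] z [0.076 0.085 0.092] 90.0 [7. 7.]
[511.1 171.5] 2680 med [ 0.572 -0.625  0.122] z [0.009 0.122 0.13 ] 71.6 [53.1 63.6]
[439.6 154.1] 357 med [ 0.639 -0.404  0.066] z [0.014 0.066 0.077] 45.0 [19.1 21.9]
[247.  187.3] 1605 med [0.521 0.256 0.011] z [-0.002  0.011  0.054] 12.5 [25.6 64.2]
[ 59.6 174.7] 337 med [0.517 0.799 0.231] z [0.222 0.231 0.252] 45.0 [20.5 21.2]
[399.8 194.7] 2660 med [ 0.498 -0.268  0.049] z [0.024 0.049 0.116] 88.1 [61.  48.9]
[450.3 183.6] 189 med [ 0.546 -0.45   0.008] z [-0.004  0.008  0.072] 0.0 [19. 14.]
[185.3 189.6] 129 med [0.509 0.47  0.021] z [0.008 0.021 0.028] 0.0 [12. 11.]
[613.6 233.9] 570 med [ 0.353 -0.786  0.398] z [0.393 0.398 0.405] 90.0 [10. 52.]
[538.2 237.2] 59 med [ 0.361 -0.718  0.082] z [0.021 0.082 0.148] 82.9 [ 3.7 18.4]
balance 1685 ((513.3596801757812, -288.07501220703125), (240.2534637451172, 189.1522979736328), 1.5731626749038696)
bowlrim 154 ((497.1468505859375, -274.5673828125), (121.62435150146484, 122.28142547607422), 67.94954681396484)
holder top 397 ((704.8845825195312, 30.23763084411621), (42.011287689208984, 119.1092529296875), 88.3218994140625)
pan walls 59 ((618.3487548828125, 33.246055603027344), (61.75838851928711, 84.44730377197266), 86.90715789794922)
tub rim 381 ((522.4641723632812, 254.39291381835938), (86.56480407714844, 222.9685821533203), 80.36919403076172)
tub all 701 ((522.444580078125, 254.05117797851562), (86.63070678710938, 223.1210174560547), 80.53218841552734)
```

View pics/crop1.png

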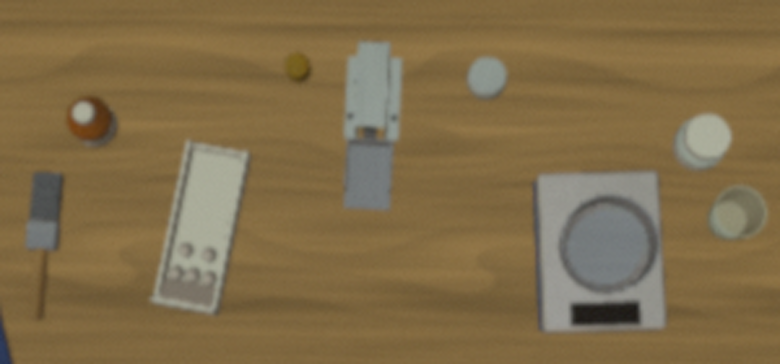

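The enlarged crop confirms the scoop: a grey steel pan at crop (368,175) running into the holder at (372,95). The purple ones are decoys. The balls are at crop (172–215, 250–280), at the robot-side ramp end of the tub. I'll move above the pan for a wrist look.

arm_command --pt "47 -37 3 0 0 2.3 1" --pt "94 -74 7 0 0 4.6 1" --pt "141 -111 10 0 0 6.9 1" --pt "188 -148 13 0 0 9.2 1" --pt "235 -185 17 0 0 11.5 1" --pt "281 -221 20 0 0 13.8 1" --pt "281 -221 20 0 0 13.8 1"

```text
time_s: 0.98
ee_pos: [0.4519, -0.2828, 0.2213]
eef_rot: [[0.977, 0.213, 0.0], [0.213, -0.977, 0.002], [0.001, -0.002, -1.0]]
wrist_force: [-1.2, -1.4, -1.0]
width: 1.0
finger_force: 0.0
```

arm_command --pt "37 -46 3 0 0 2.4 1" --pt "74 -92 7 0 0 4.8 1" --pt "111 -138 10 0 0 7.2 1" --pt "148 -184 13 0 0 9.6 1" --pt "185 -230 17 0 0 12 1" --pt "219 -276 20 0 0 14 1" --pt "219 -276 20 0 0 14 1" --pt "219 -276 20 0 0 14 1"

```text
time_s: 1.98
ee_pos: [0.6073, 0.0252, 0.2011]
eef_rot: [[0.999, -0.039, -0.001], [-0.039, -0.999, -0.001], [-0.001, 0.001, -1.0]]
wrist_force: [-0.2, 0.0, -0.6]
width: 1.002
finger_force: 0.0
```

Run:
```python
from h import *
st=robot.get_state(); s=cams.snapshot("wrist"); print(st["qpos"].round(2),st["ee_pos"],np.degrees(np.arctan2(st["eef_rot"][1,0],st["eef_rot"][0,0])))
save("w1",s["image"]); np.savez("w1.npz",**s,ee=st["ee_pos"],rot=st["eef_rot"])
X=cloud(s,st); P=X.reshape(-1,3)
def box(lo,hi,z0,z1,name):
    Q=P[(P[:,2]>z0)&(P[:,2]<z1)&(P[:,0]>lo[0])&(P[:,0]<hi[0])&(P[:,1]>lo[1])&(P[:,1]<hi[1])]
    if len(Q)>10: print(name,len(Q),cv2.minAreaRect((Q[:,:2]*1000).astype(np.float32)),Q[:,2].mean())
box((.5,-.03),(.64,.1),.022,.036,"walls")
box((.5,-.03),(.64,.1),.01,.036,"walls2")
box((.62,-.03),(.85,.1),.068,.085,"holder")
box((.5,-.03),(.64,.1),-.003,.006,"low")
```

```text
[-0.02  0.41 -0.17  1.75  0.08  0.98 -1.83] [0.60728319 0.02516575 0.20114994] -2.254118197777611
walls 428 ((608.1050415039062, 30.7861385345459), (62.150447845458984, 65.6679916381836), 87.97746276855469) 0.028630080836691885
walls2 559 ((608.1050415039062, 30.7861385345459), (62.150447845458984, 65.6679916381836), 87.97746276855469) 0.025633017585519877
holder 8504 ((705.7600708007812, 27.234596252441406), (42.41402816772461, 114.1374282836914), 87.9811782836914) 0.0732724158219541
low 13375 ((570.0001220703125, 34.98984909057617), (129.9705810546875, 139.98675537109375), 89.99866485595703) -7.403350910268498e-05
```

View pics/w1.png

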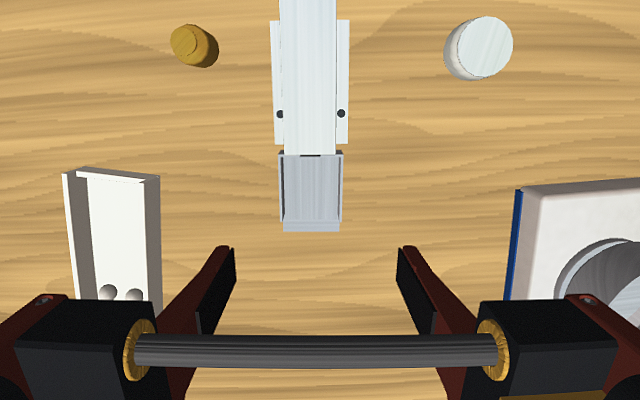

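The wrist view shows the pan at (312,190), going under the holder at (310,80). The measured sizes agree: walls 62 mm apart, holder 42x114 mm. Now I'll descend and grip the pan.

arm_command --pt "0 -5.6 45 0 0 0 1" --pt "0 -5.6 95 0 0 0 1" --pt "0 -5.6 145 0 0 0 1" --pt "0 -5.6 165 0 0 0 1" --pt "0 -5.6 177 0 0 0 1" --pt "0 -5.6 177 0 0 0 1"

```text
time_s: 2.78
ee_pos: [0.6083, 0.032, 0.0252]
eef_rot: [[0.999, -0.039, 0.001], [-0.039, -0.999, -0.0], [0.001, 0.0, -1.0]]
wrist_force: [0.3, -0.1, -0.3]
width: 1.003
finger_force: 0.0
```

arm_command --pt "0 0 0 0 0 0 0" --pt "0 0 0 0 0 0 0" --pt "0 0 0 0 0 0 0" --pt "0 0 0 0 0 0 0" --pt "0 0 0 0 0 0 0"

```text
time_s: 3.4
ee_pos: [0.6083, 0.0323, 0.0255]
eef_rot: [[0.999, -0.039, 0.001], [-0.039, -0.999, -0.0], [0.001, 0.0, -1.0]]
wrist_force: [-1.3, -1.7, 5.9]
width: 0.704
finger_force: 30.0
```

arm_command --pt "0 0 -3 0 0 0 0" --pt "-20 0 -3 0 0 0 0" --pt "-45 0 -3 0 0 0 0" --pt "-70 0 -3 0 0 0 0" --pt "-95 0 -3 0 0 0 0" --pt "-115 0 -3 0 0 0 0" --pt "-126 0 -3 0 0 0 0" --pt "-126 0 -3 0 0 0 0"

```text
time_s: 4.4
ee_pos: [0.4815, 0.0374, 0.0277]
eef_rot: [[0.999, -0.038, -0.0], [-0.038, -0.999, -0.0], [-0.0, 0.0, -1.0]]
wrist_force: [0.3, 0.5, -0.1]
width: 0.705
finger_force: 30.0
```

Run:
```python
from h import *
s=cams.snapshot("side"); save("s1",cv2.resize(s["image"][120:340,180:480],None,fx=2.4,fy=2.4))
st=robot.get_state();print(st["qpos"].round(2),st["ee_pos"])
```

```text
[-0.08  0.5  -0.15  2.15  0.15  0.5  -1.96] [0.48242109 0.03746175 0.02781133]
```

View pics/s1.png

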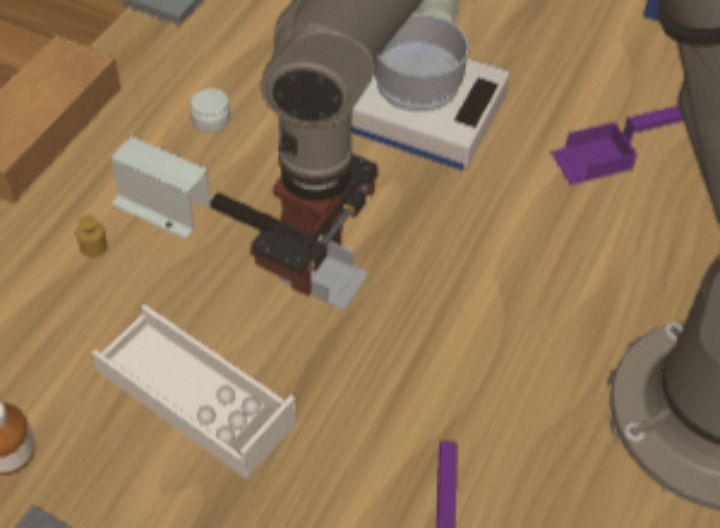

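arm_command --pt "0 0 3.5 0 0 0 0" --pt "0 0 3.5 0 0 0 0" --pt "0 0 3.5 0 0 0 1" --pt "0 0 3.5 0 0 0 1" --pt "0 0 3.5 0 0 0 1" --pt "0 0 3.5 0 0 0 1" --pt "0 0 3.5 0 0 0 1"

```text
time_s: 5.32
ee_pos: [0.4818, 0.0373, 0.0241]
eef_rot: [[0.999, -0.038, -0.0], [-0.038, -0.999, -0.0], [-0.0, 0.0, -1.0]]
wrist_force: [-0.6, -0.8, 0.4]
width: 0.997
finger_force: 0.0
```

arm_command --pt "0 0 -60 0 0 0 1" --pt "0 0 -120 0 0 0 1" --pt "0 0 -150 0 0 0 1" --pt "0 0 -150 0 0 0 1"

```text
time_s: 5.82
ee_pos: [0.4834, 0.0375, 0.1765]
eef_rot: [[0.999, -0.039, 0.005], [-0.039, -0.999, 0.001], [0.005, -0.001, -1.0]]
wrist_force: [0.4, 0.4, 0.5]
width: 1.002
finger_force: 0.0
```

```bash
cat > sc.py <<'E'
from h import *
st=robot.get_state(); s=cams.snapshot("wrist"); print(st["qpos"].round(2),st["ee_pos"],np.degrees(np.arctan2(st["eef_rot"][1,0],st["eef_rot"][0,0])))
P=cloud(s,st).reshape(-1,3)
def box(lo,hi,z0,z1,name):
    Q=P[(P[:,2]>z0)&(P[:,2]<z1)&(P[:,0]>lo[0])&(P[:,0]<hi[0])&(P[:,1]>lo[1])&(P[:,1]<hi[1])]
    if len(Q)>10: print(name,len(Q),cv2.minAreaRect((Q[:,:2]*1000).astype(np.float32)),Q[:,2].mean(),Q[:,2].max())
if __name__=="__main__":
    save("w2",s["image"])
    box((.42,-.03),(.53,.1),.02,.036,"walls")
    box((.5,-.03),(.645,.1),.05,.068,"handle")
    box((.62,-.03),(.85,.1),.068,.085,"holder")
E
python3 sc.py
```

```text
[-0.03  0.25 -0.2   2.06  0.07  0.83 -1.88] [0.48344627 0.03753312 0.17654955] -2.2156516549103835
walls 682 ((484.2596740722656, 38.04929733276367), (62.330806732177734, 67.29591369628906), 88.07691955566406) 0.027991876258844712 0.031198843195963895
handle 3663 ((572.966796875, 34.660850524902344), (18.289731979370117, 109.05477142333984), 87.97819519042969) 0.05898492777691961 0.06207729791603992
```

arm_command --pt "40 0 30 0 0 0 1" --pt "73.6 -0.6 65 0 0 0 1" --pt "73.6 -0.6 105 0 0 0 1" --pt "73.6 -0.6 124.5 0 0 0 1" --pt "73.6 -0.6 124.5 0 0 0 1"

```text
time_s: 6.5
ee_pos: [0.5528, 0.0349, 0.0465]
eef_rot: [[0.999, -0.038, -0.006], [-0.038, -0.999, -0.001], [-0.006, 0.001, -1.0]]
wrist_force: [-0.6, -0.2, 1.0]
width: 0.999
finger_force: 0.0
```

arm_command --pt "0 0 0 0 0 0 0" --pt "0 0 0 0 0 0 0" --pt "0 0 0 0 0 0 0" --pt "0 0 0 0 0 0 0" --pt "0 0 0 0 0 0 0" --pt "0 0 0 0 0 0 0" --pt "0 0 0 0 0 0 0"

```text
time_s: 7.38
ee_pos: [0.5554, 0.0351, 0.0496]
eef_rot: [[0.999, -0.038, -0.0], [-0.038, -0.999, -0.0], [-0.0, 0.0, -1.0]]
wrist_force: [0.7, 0.8, -0.0]
width: 0.243
finger_force: 0.0
```

arm_command --pt "0 0 -40 0 0 0 0" --pt "0 0 -80 0 0 0 0" --pt "0 0 -120 0 0 0 0" --pt "0 0 -150 0 0 0 0" --pt "0 0 -150 0 0 0 0"

```text
time_s: 8.0
ee_pos: [0.5568, 0.0353, 0.2018]
eef_rot: [[0.999, -0.038, 0.005], [-0.038, -0.999, 0.001], [0.005, -0.001, -1.0]]
wrist_force: [0.8, -0.2, -0.8]
width: 0.203
finger_force: 30.0
```

```bash
cat > m.py <<'E'
from sc import *
# wrist cam can see handle/pan? print pan walls relative + tub rect
print(st["eef_rot"].round(4))
sd=cams.snapshot("side"); np.savez("side1.npz",**sd); save("s2",cv2.resize(sd["image"][80:340,180:480],None,fx=2.2,fy=2.2)); save("w3",s["image"])
P=cloud(s,st).reshape(-1,3)
box((.38,.18),(.68,.33),.03,.06,"tub wrist rim")
P=cloud(sd).reshape(-1,3)
box((.38,.18),(.68,.33),.03,.06,"tub side rim")
E
python3 m.py
```

```text
[-0.02  0.33 -0.19  1.87  0.08  0.94 -1.85] [0.55682665 0.03533488 0.20178364] -2.206379875950647
[[ 9.992e-01 -3.850e-02  4.700e-03]
 [-3.850e-02 -9.993e-01  5.000e-04]
 [ 4.700e-03 -7.000e-04 -1.000e+00]]
tub wrist rim 4552 ((521.1581420898438, 250.89505004882812), (86.06925964355469, 222.45843505859375), 80.45687103271484) 0.03609101318720903 0.05657365631999815
tub side rim 4552 ((521.1581420898438, 250.89505004882812), (86.06925964355469, 222.45843505859375), 80.45687103271484) 0.03609101318720903 0.05657365631999815
```

View pics/s2.png

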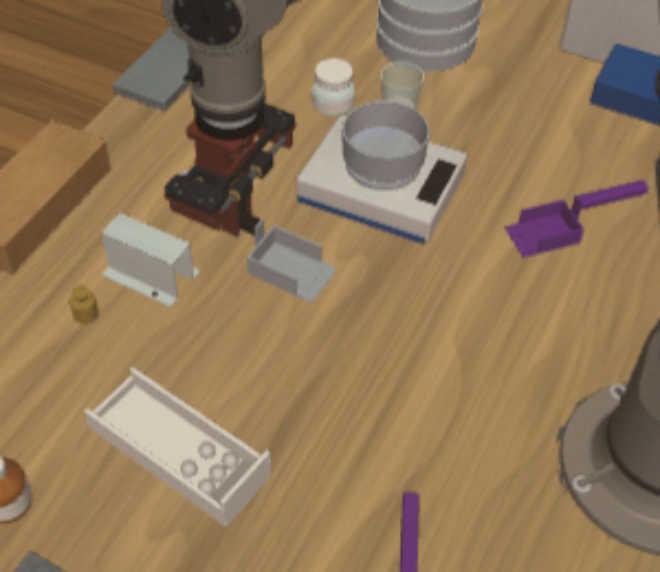

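```bash
cat > pan.py <<'E'
from h import *
import sys
# scoop pan from side + top clouds
st=robot.get_state(); ee=st["ee_pos"];R=st["eef_rot"]
ax=-R[:,0]; lat=-R[:,1]; up=-R[:,2]
for n in ("side","top"):
    s=cams.snapshot(n); P=cloud(s).reshape(-1,3); L=(P-ee)@np.c_[ax,lat,up]*1000
    # expected scoop frame: x = L0-85, z=L2+52
    S=L+[-85,0,52]
    for nm,(a,b,c,d) in {"floor":(-30,40,-20,15),"handletop":(-150,-110,45,80)}.items():
        w=24 if nm=="floor" else 7
        m=(S[:,0]>a)&(S[:,0]<b)&(S[:,2]>c)&(S[:,2]<d)&(abs(S[:,1])<w); Q=S[m]
        if len(Q)>8:
            A=np.c_[Q[:,0],np.ones(len(Q))]; k=np.linalg.lstsq(A,Q[:,2],rcond=None)[0]
            print(n,nm,len(Q),"pitch deg",np.degrees(np.arctan(k[0])).round(2),"z@mid",np.round(k[1]+k[0]*(a+b)/2,1))
    m=(S[:,0]>-60)&(S[:,0]<65)&(S[:,2]>-10)&(S[:,2]<40)&(abs(S[:,1])<45)
    if m.sum()>8:print(n,"pan x",np.percentile(S[m,0],[1,99]).round(1),"y",np.percentile(S[m,1],[1,99]).round(1),"z",np.percentile(S[m,2],[1,99]).round(1))
E
python3 pan.py
```

```text
side floor 286 pitch deg -1.27 z@mid -4.9
side pan x [-52.4  37.1] y [-31.3  33.2] z [-8.6 33.7]
top pan x [-0.7 36.8] y [24.7 34.4] z [-9.7 28.1]
```

```bash
cat >> h.py <<'E'
def rect(P,lo,hi,z0,z1,name):
    Q=P[(P[:,2]>z0)&(P[:,2]<z1)&(P[:,0]>lo[0])&(P[:,0]<hi[0])&(P[:,1]>lo[1])&(P[:,1]<hi[1])]
    if len(Q)>10: print(name,len(Q),cv2.minAreaRect((Q[:,:2]*1000).astype(np.float32)),Q[:,2].mean().round(4),np.percentile(Q[:,2],99).round(4))
E
python3 - <<'E'
from h import *
P=cloud(dict(np.load("side1.npz"))).reshape(-1,3)
rect(P,(.38,.18),(.68,.33),.03,.064,"tub")
rect(P,(.62,-.03),(.85,.1),.065,.085,"holder")
rect(P,(.4,-.36),(.6,-.18),.105,.13,"bowl")
rect(P,(.46,.22),(.6,.28),-.01,.012,"tubfloor .006")
rect(P,(.3,.06),(.4,.15),-.02,.02,"bench 0")
rect(P,(.4,-.04),(.6,.11),.135,.2,"pan")
w=np.load("w1.npz");X=cloud(dict(w),dict(eef_rot=w["rot"],ee_pos=w["ee"])).reshape(-1,3)
rect(X,(.4,-.36),(.6,-.18),.105,.13,"bowl wrist")
E
```

```text
tub 667 ((522.065673828125, 250.406982421875), (87.75624084472656, 223.18223571777344), 80.03855895996094) 0.0401 0.0605
holder 478 ((708.9491577148438, 27.739377975463867), (48.1941032409668, 118.6256332397461), 88.51956176757812) 0.0734 0.0788
bowl 271 ((497.5793151855469, -278.64056396484375), (118.9825439453125, 130.20762634277344), 24.812114715576172) 0.112 0.1202
tubfloor .006 715 ((530.140625, 249.95364379882812), (139.38487243652344, 59.483917236328125), 0.12440187484025955) 0.0074 0.0116
bench 0 1004 ((350.13018798828125, 104.94651794433594), (89.71053314208984, 99.92127990722656), 89.75017547607422) 0.0009 0.0059
pan 951 ((499.69256591796875, 37.1055908203125), (70.0888671875, 135.37808227539062), 88.5818099975586) 0.1552 0.1993
bowl wrist 613 ((537.1170043945312, -233.88563537597656), (7.485945224761963, 43.664337158203125), 48.20283889770508) 0.111 0.1163
```

arm_command --pt "20 -49 0 0 0 1.8 0" --pt "41 -98 0 0 0 3.6 0" --pt "62 -148 0 0 0 5.5 0" --pt "82 -197 0 0 0 7.35 0" --pt "82 -197 0 0 0 7.35 0" --pt "82 -197 0 0 0 7.35 0"

```text
time_s: 8.95
ee_pos: [0.6442, 0.2278, 0.1978]
eef_rot: [[0.986, -0.166, -0.003], [-0.166, -0.986, -0.002], [-0.002, 0.002, -1.0]]
wrist_force: [0.1, 0.5, -1.2]
width: 0.204
finger_force: 30.0
```

```bash
cat > rel.py <<'E'
from h import *
st=robot.get_state(); ee=st["ee_pos"];R=st["eef_rot"]
print(ee.round(4),R.round(4).tolist(),"yaw",np.degrees(np.arctan2(R[1,0],R[0,0])).round(2),"F",st["wrist_force"].round(1),st["torque"].round(2),st["time_s"],st["qpos"].round(2))
a=np.radians(-9.55);u=np.array([np.cos(a),np.sin(a)]);v=np.array([-u[1],u[0]]);d=ee[:2]-[.5212,.2509]
print("TCP in tub mm",d@u*1000,d@v*1000)
E
python3 rel.py; python3 pan.py
```

```text
[0.6442 0.2278 0.1978] [[0.9862, -0.1658, -0.0026], [-0.1658, -0.9862, -0.002], [-0.0023, 0.0024, -1.0]] yaw -9.54 F [ 0.1  0.5 -1.2] [-0.01 -0.03 -0.02] 8.95 [-0.31  0.54 -0.18  1.56  0.11  1.05 -2.25]
TCP in tub mm 125.0998297531958 -2.3640733405322147
side floor 393 pitch deg -1.38 z@mid -4.2
side pan x [-52.8  35.9] y [-29.9  31.2] z [-8.2 33.1]
top floor 48 pitch deg -4.0 z@mid -2.9
top pan x [-9.  37.2] y [ 2.6 34.1] z [-9.6 23.6]
```

arm_command --pt "0 -1.8 30 0 -0.5 0 0" --pt "0 -1.8 65 0 -0.5 0 0" --pt "0 -1.8 95 0 -0.5 0 0" --pt "0 -1.8 115 0 -0.5 0 0" --pt "0 -1.8 123 0 -0.5 0 0" --pt "0 -1.8 123 0 -0.5 0 0"

```text
time_s: 9.8
ee_pos: [0.6454, 0.2303, 0.0769]
eef_rot: [[0.986, -0.166, -0.008], [-0.166, -0.986, 0.001], [-0.009, 0.0, -1.0]]
wrist_force: [-0.6, -0.5, -1.7]
width: 0.204
finger_force: 30.0
```

```bash
python3 rel.py; python3 pan.py|grep side
python3 - <<'E'
from h import *
s=cams.snapshot("side"); save("s3",cv2.resize(s["image"][200:340,180:340],None,fx=4,fy=4))
E
```

```text
[0.6454 0.2303 0.0769] [[0.986, -0.1664, -0.0084], [-0.1664, -0.9861, 0.0014], [-0.0086, 0.0, -1.0]] yaw -9.58 F [-0.6 -0.5 -1.7] [ 0.01 -0.13 -0.03] 9.8 [-0.31  0.68 -0.17  1.63  0.14  0.85 -2.28]
TCP in tub mm 125.9191320505031 0.27841911661731156
side floor 403 pitch deg -7.33 z@mid -4.4
side pan x [-54.6  62.4] y [-42.8  41.5] z [-8.6 32.6]
```

View pics/s3.png

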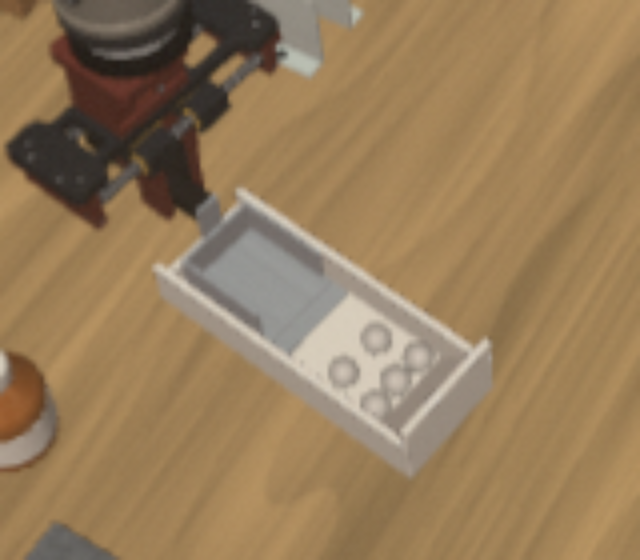

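The pan sits centred inside the tub, its lip at (315,325), with all five balls (345–420, 335–405) in front of it. Now I'll lower it to the floor.

arm_command --pt "0 0 4 0 0 0 0" --pt "0 0 7 0 0 0 0" --pt "0 0 9.5 0 0 0 0" --pt "0 0 9.5 0 0 0 0"

```text
time_s: 10.45
ee_pos: [0.645, 0.2306, 0.0668]
eef_rot: [[0.986, -0.166, -0.009], [-0.166, -0.986, 0.001], [-0.009, 0.0, -1.0]]
wrist_force: [0.3, -0.2, -0.9]
width: 0.2
finger_force: 30.0
```

arm_command --pt "0 0 1 0 0 0 0" --pt "0 0 2 0 0 0 0" --pt "0 0 2 0 0 0 0"

```text
time_s: 10.82
ee_pos: [0.6451, 0.2306, 0.0651]
eef_rot: [[0.986, -0.166, -0.009], [-0.166, -0.986, 0.001], [-0.009, 0.0, -1.0]]
wrist_force: [1.0, 0.7, -1.6]
width: 0.202
finger_force: 30.0
```

arm_command --pt "0 0 1 0 0 0 0" --pt "0 0 2 0 0 0 0" --pt "0 0 2 0 0 0 0"

```text
time_s: 11.2
ee_pos: [0.6455, 0.2307, 0.064]
eef_rot: [[0.986, -0.166, -0.008], [-0.166, -0.986, 0.002], [-0.008, -0.0, -1.0]]
wrist_force: [-0.3, -0.6, 5.7]
width: 0.202
finger_force: 30.0
```

arm_command --pt "-8 0 -0.5 0 0 0 0" --pt "-16 0 -0.5 0 0 0 0" --pt "-23 0 -0.5 0 0 0 0" --pt "-29 0 -0.5 0 0 0 0" --pt "-35 0 -0.5 0 0 0 0" --pt "-40 0 -0.5 0 0 0 0" --pt "-45 0 -0.5 0 0 0 0" --pt "-50 0 -0.5 0 0 0 0"

```text
time_s: 12.2
ee_pos: [0.5956, 0.2389, 0.0641]
eef_rot: [[0.986, -0.166, -0.008], [-0.166, -0.986, 0.001], [-0.009, -0.0, -1.0]]
wrist_force: [1.5, 0.2, 1.4]
width: 0.2
finger_force: 30.0
```

```bash
python3 rel.py
python3 - <<'E'
from h import *
s=cams.snapshot("side"); save("s4",cv2.resize(s["image"][200:340,180:340],None,fx=4,fy=4))
E
```

```text
[0.5956 0.2389 0.0641] [[0.9861, -0.166, -0.0084], [-0.166, -0.9861, 0.0014], [-0.0085, -0.0, -1.0]] yaw -9.56 F [1.5 0.2 1.4] [-0.08 -0.39 -0.01] 12.2 [-0.35  0.63 -0.18  1.75  0.14  0.78 -2.33]
TCP in tub mm 75.39127803829822 0.5211801827497177
```

View pics/s4.png

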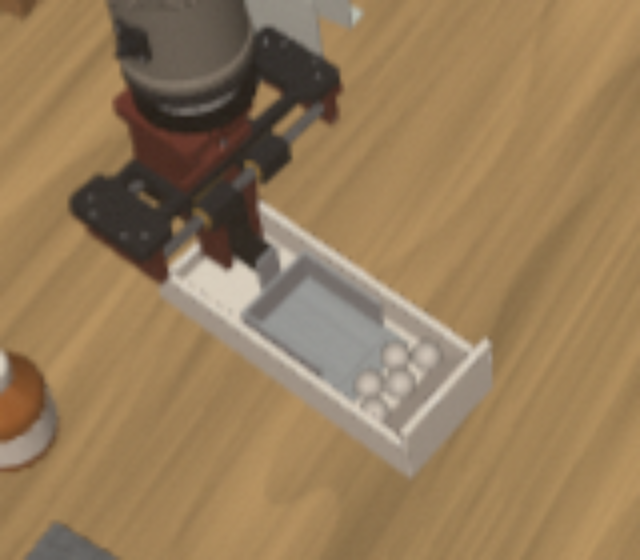

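The lip is at about (375,375), the five balls bunched between it and the ramp. I'll keep pushing.

arm_command --pt "-4 0 0 0 0 0 0" --pt "-8 0 0 0 0 0 0" --pt "-12 0 0 0 0 0 0" --pt "-16 0 0 0 0 0 0" --pt "-20 0 0 0 0 0 0" --pt "-23 0 0 0 0 0 0" --pt "-23 0 0 0 0 0 0"

```text
time_s: 13.12
ee_pos: [0.5729, 0.2427, 0.0642]
eef_rot: [[0.986, -0.166, -0.009], [-0.166, -0.986, 0.001], [-0.009, 0.0, -1.0]]
wrist_force: [2.7, -0.7, 0.6]
width: 0.202
finger_force: 30.0
```

```bash
cat > balls.py <<'E'
from h import *
s=cams.snapshot("side"); P=cloud(s)
im=s["image"]
import sys
sub=cv2.resize(im[230:330,230:330],None,fx=5,fy=5,interpolation=cv2.INTER_CUBIC); save(sys.argv[1],sub)
E
python3 balls.py s5; python3 rel.py
```

```text
[0.5729 0.2426 0.0642] [[0.9861, -0.1659, -0.0089], [-0.1659, -0.9861, 0.0012], [-0.009, 0.0003, -1.0]] yaw -9.55 F [ 2.  -0.8 -0. ] [-0.03 -0.3   0.  ] 13.175 [-0.37  0.61 -0.18  1.8   0.14  0.75 -2.35]
TCP in tub mm 52.37947985316373 0.43138725961903124
```

View pics/s5.png

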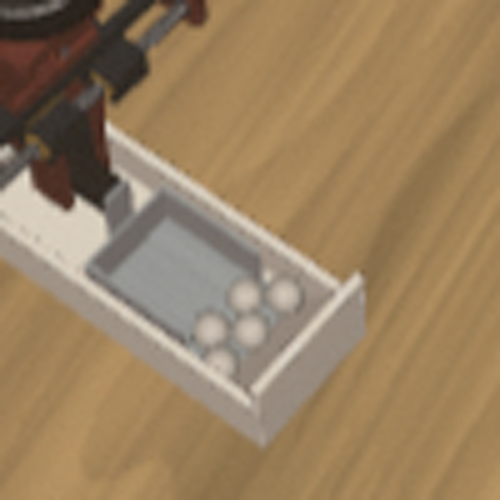

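The view shows two balls (210,328) and (245,295) past the lip on the pan floor, and three (220,362), (250,330), (283,295) over the lip against the ramp. I'll now tilt the lip up along the ramp.

arm_command --pt "-3 0 0.3 0 -3 0 0" --pt "-5.5 0 2 0 -6 0 0" --pt "-9 0 4 0 -9 0 0" --pt "-12.5 0 6 0 -12 0 0" --pt "-16 0 7 0 -15 0 0" --pt "-16 0 7 0 -15 0 0" --pt "-16 0 7 0 -15 0 0"

```text
time_s: 14.05
ee_pos: [0.5584, 0.2451, 0.0575]
eef_rot: [[0.951, -0.166, -0.261], [-0.16, -0.986, 0.044], [-0.264, -0.0, -0.964]]
wrist_force: [6.0, -1.6, 0.7]
width: 0.203
finger_force: 30.0
```

```bash
cat > bl.py <<'E'
from h import *
import sys
# ball candidates: bright unsaturated round blobs in pan/tub region; report positions in scoop frame (nominal) from side depth
st=robot.get_state(); ee=st["ee_pos"];R=st["eef_rot"]
s=cams.snapshot("side"); X=cloud(s); im=s["image"]; 
S=((X-ee)@np.c_[-R[:,0],R[:,1],-R[:,2]])*1000+[-79,0,59]
a=np.radians(-9.55);u=np.array([np.cos(a),np.sin(a)]);v=np.array([-u[1],u[0]])
roi=cv2.resize(im[190:340,200:360],None,fx=5,fy=5,interpolation=cv2.INTER_CUBIC)
g=cv2.cvtColor(roi,cv2.COLOR_RGB2GRAY)
c=cv2.HoughCircles(cv2.medianBlur(g,5),cv2.HOUGH_GRADIENT,1,28,param1=80,param2=14,minRadius=14,maxRadius=26)
for x,y,r in (c[0] if c is not None else []):
    i,j=int(round(y/5+190)),int(round(x/5+200))
    p=np.nanmedian(X[i-1:i+2,j-1:j+2].reshape(-1,3),0); q=np.nanmedian(S[i-1:i+2,j-1:j+2].reshape(-1,3),0); d=p[:2]-[.5212,.2509]
    if abs(d@u)<.13 and abs(d@v)<.045: print((j,i),r,"scoop",q.round(),"tub",(np.array([d@u,d@v,p[2]])*1000).round(),im[i,j])
if len(sys.argv)>1: save(sys.argv[1],roi)
E
python3 rel.py; python3 bl.py s6
```

```text
[0.5584 0.2451 0.0575] [[0.951, -0.1663, -0.2607], [-0.1603, -0.9861, 0.0442], [-0.2644, -0.0003, -0.9644]] yaw -9.57 F [ 6.  -1.6  0.7] [-0.25 -1.31  0.06] 14.05 [-0.26  0.71 -0.26  1.66  0.01  1.   -2.22]
TCP in tub mm 37.640477039251046 0.43434484359283243
(278, 303) 21.0 scoop [ 40. -29.  14.] tub [-89.  29.  45.] [189 178 165]
(268, 281) 15.4 scoop [-28.   9.  18.] tub [-21.  -8.  32.] [205 192 180]
(230, 257) 20.5 scoop [-82. -34. 126.] tub [ 58.  34. 122.] [54 43 37]
(262, 288) 15.2 scoop [-28. -17.  17.] tub [-22.  17.  31.] [200 189 175]
```

```bash
cat > cl.py <<'E'
from h import *
# top+side depth clouds in scoop frame, print coarse max-height grid (rows x from lip to back, cols y)
st=robot.get_state(); ee=st["ee_pos"];R=st["eef_rot"]
for n in("side","top"):
    s=cams.snapshot(n);X=cloud(s).reshape(-1,3)
    S=((X-ee)@np.c_[-R[:,0],R[:,1],-R[:,2]])*1000+[-79,0,59]
    print(n)
    for a in range(65,-50,-5):
        r=[]
        for b in range(-40,40,5):
            m=(S[:,0]>=a)&(S[:,0]<a+5)&(S[:,1]>=b)&(S[:,1]<b+5)&(S[:,2]<50)&(S[:,2]>-30)
            r.append(f"{S[m,2].max():4.0f}" if m.any() else "   .")
        print(f"{a:4d}|"+"".join(r))
E
python3 cl.py
```

```text
side
  65|   .   .   .   .   .   .   .   .   .   .   .   .   .   .   .   .
  60|  26  13  21  22  19  23  22  20  22  21  23  22  20  24  23  21
  55|  22  22  22  20  22  20  21  20  20  22  22  23  21  20  21  21
  50| -11  -1  -8 -10  -5  -7  -9 -11 -10  17  -8  -7  -3 -11  -4 -10
  45|   5 -19 -24 -26 -24 -28 -22 -19 -26 -28 -27 -24 -22 -28 -23 -25
  40|   7   .  17  18   3   .  16  22  16   4   .  16  15  14  12   7
  35|   7  15  25  22  19   2  19  19  22  15   3  17  21  19  14   6
  30|  13  18  22  19  18  12  19  23  20  19   1  17  23  24  20  13
  25|  10  20  19  21  20   3  16  19  19   .   5  18  19  21  20   .
  20|  12  19  29   .   .   .   4   .   .   .   .   4  17  31  33  13
  15|  13  22  30 -14   .   .   3   2   .   .   5   2   5  33  25  14
  10|  17  27  30 -13   1   5   4   6   1   4   4   3   3  24  29  12
   5|  15  31  30   0   4   4   4   6   7   4   7   4   3  26  28  12
   0|  15  31  30   .   4   5   6   5   5   .   4   8   5  31  29   .
  -5|  20  34  30   .   .   3   4   5   4   6   3   5   1  30  31  19
 -10|  18  33  33   .   4   6   3   5   4   5
[... 1428 characters left out ...]

   0|  17  33   6   6   4   4   0   3   1  10  11   5  28  18  15  16
  -5|   .  32   3   9  -2   4   1   2   3   .   6   4   .  32  12  18
 -10|  15  31   3   8   5   1   4   3  -1   3   3   1   .  32   9  24
 -15|  21  33  -5   3   9   8   7  -5   4  10   4   9 -13  26  18  22
 -20|   .  30   6   9  11   5  -1   2   6   4   8   1  22  30  17  22
 -25|  20  32   4  26  17   2   3   3   2   4   5   7   8  31   .  25
 -30|  26  35   5  23  21  25  31   7  24  20  19  14  27  35  24  25
 -35|  22  21   6  23  23  25  17   1  22  25  25  26   .  37  30  24
 -40|  19  32   .   .  26  20  20   3  18  24  22  16   .  16   .   .
 -45|  31  30  29  30  23  32  43  32  28  26  21  30  35  29   .   .
```

arm_command --pt "4 0 -3 0 3 0 0" --pt "7.4 0 -6 0 6 0 0" --pt "7.4 -2 -6 0 6 0 0" --pt "7.4 -3.5 -6 0 6 0 0" --pt "7.4 -3.5 -6 0 6 0 0" --pt "7.4 1 -6 0 6 0 0" --pt "7.4 5 -6 0 6 0 0" --pt "7.4 5 -6 0 6 0 0"

```text
time_s: 15.2
ee_pos: [0.5649, 0.2384, 0.0611]
eef_rot: [[0.972, -0.167, -0.163], [-0.164, -0.986, 0.027], [-0.166, 0.0, -0.986]]
wrist_force: [0.9, 0.8, -0.9]
width: 0.205
finger_force: 30.0
```

```bash
sed -i 's/range(65,-50,-5)/range(60,-45,-5)/' cl.py; python3 rel.py; python3 cl.py | sed '/top/,$d'
```

```text
[0.5649 0.2384 0.0611] [[0.9724, -0.1667, -0.1633], [-0.1645, -0.986, 0.0272], [-0.1656, 0.0004, -0.9862]] yaw -9.6 F [ 0.9  0.8 -0.9] [-0.01 -0.26 -0.02] 15.2 [-0.29  0.67 -0.23  1.72  0.05  0.91 -2.25]
TCP in tub mm 45.172625122791146 -5.061362886825291
side
  60| -15 -13 -13 -11 -18 -21 -13 -13 -13 -21 -16 -17 -16  -9 -19 -20
  55|   9   .   .   .   .   .   .   .   .   .   .   .   .   .   .   .
  50|   5   7   .   .   .   .   5   8   .   8   7   .   .   .  15  17
  45|   3   4   6   5   6   1   2   1   4   2   2   4   2   3  11  14
  40|   .   3  12  18  14  -1  17  23  17   7   4  15  18  15  17  18
  35|   .   3  21  20  16  11  21  23  20  16  20  20  21  16  17  16
  30|   .  15  19  23  21  18  21  22  22  20  21  21  21  20  18  17
  25|  15   .  19  21  20   .  15  19  18   .  18  17  19  20  17  18
  20|   .  28  22   .   .   .   8  16  17   .   .  17  16  28  22  21
  15|   .  22  31   2   6   .   3   6   .   .   5   1   .  29  31  21
  10|   .  28  29   2   4   3   2   1   6   4   8   6   4  32  32  21
   5|  17  31  32   .   4   5   4   3   8   2   5  -1   3  25  24   .
   0|   .  30  28 -13  -1   4   5   7   2   4   5   0   3  32  30  23
  -5|   .  22  31   .   .   4   5   4   7   3   5   4   8  25  28  24
 -10|   .  31  29   .   .   5   7   5   6   5   4   2   5  22  31  23
 -15|   .  30  32   .   .   4   8   3   4   1   5   5   7  19  31  25
 -20|   .  22  31   .   4   5   6   5   2   6   6   5   3  35  28  28
 -25|   .  26  32   .   3  19   5   1   5  17  27   5   6  28   5  26
 -30|   .  31  31  17  24  26  19   6  16  24  26  19  14  31  34  28
 -35|  24  34  30  21  29  23  20   4  24  28  26  23  22  32  23  26
 -40|   .  25  29  22  24  23  24  20   5  22  25  23   .  32  34  29
```

arm_command --pt "3 -1 -0.5 0 0 0 0" --pt "8 -2 -1.3 0 0 0 0" --pt "14 -3 -2.3 0 0 0 0" --pt "20 -4 -3.3 0 0 0 0" --pt "26 -4.5 -4.3 0 0 0 0" --pt "32 -4.5 -5.3 0 0 0 0" --pt "37 -4.5 -6.2 0 0 0 0" --pt "39.4 -4.5 -6.6 0 0 0 0"

```text
time_s: 16.3
ee_pos: [0.6056, 0.2366, 0.0612]
eef_rot: [[0.973, -0.166, -0.163], [-0.164, -0.986, 0.027], [-0.165, 0.0, -0.986]]
wrist_force: [0.4, 0.1, -1.0]
width: 0.202
finger_force: 30.0
```

arm_command --pt "0 0 0 0 0 0 0" --pt "-36 0 6 0 0 0 0" --pt "-36 0 6 0 0 0 0" --pt "-36 0 6 0 0 0 0" --pt "-36 0 6 0 0 0 0" --pt "-36 0 6 0 0 0 0"

```text
time_s: 17.05
ee_pos: [0.5698, 0.2426, 0.0611]
eef_rot: [[0.973, -0.167, -0.163], [-0.164, -0.986, 0.027], [-0.165, 0.0, -0.986]]
wrist_force: [1.0, 0.7, -0.7]
width: 0.203
finger_force: 30.0
```

```bash
python3 rel.py; python3 cl.py | sed '/top/,$d'
```

```text
[0.5698 0.2426 0.0611] [[0.9725, -0.1666, -0.1625], [-0.1643, -0.986, 0.0274], [-0.1648, 0.0001, -0.9863]] yaw -9.59 F [ 1.   0.7 -0.7] [ 0.04 -0.36 -0.04] 17.05 [-0.29  0.67 -0.23  1.7   0.05  0.91 -2.26]
TCP in tub mm 49.34903113028021 -0.13651559755643514
side
  60|  11   .   .   .   .   . -29   .   .   .   .   .   .   .   .   .
  55|  11   .   6   .   .  16   .   7   7   .   6   .   .   .   .  11
  50|  13   3   1  10  17  19  15   2   3   4   3   3   5   3   1  15
  45|  16   .  -2  16  21  20  19   .   .  -1  -1  -1  -1   1  -2  16
  40|  19   .   3  16  21  21  18   .   2   3  -5  13   1   3  -4  14
  35|  18   .  -0   3  15  19   .   .   5  15  22  20  17   1 -10  17
  30|  17  15   2   5   3   .   .   1   3  17  22  19  20   1  -1  18
  25|  24   .   2   3   3   0   5  -2  -0  15  22  21  18   .   .  18
  20|  19  29  24   2   6   2   2   3   3   3   3   .   .  24  32  20
  15|  20  23  30   6   3  -2   4   3   6   2   6   4   .  32  25  18
  10|  22  15  28   3   2   4   4   5   3   5   .   4   7  19  30  16
   5|  26  21  29   .   5   3   5   3   3   3   3   4   4  32  26  23
   0|  26  31  29   .   5   5   5   6   3   6   5   2   6  36  29  25
  -5|  24  27  30   .   .   1   5   4   4   4   5   5   6  27  28  25
 -10|  24  33  31   .   3   4   5   4   7   7   3   6   6  31  32  24
 -15|  24  33  35   .   .   2  14  19  25  21   4   4   6  26  32  27
 -20|  27  31  31   .   2   5  18  24  23  25   1   5   6  30  30  30
 -25|  26  32  21   .   5  19  22  24  25  22  23   5   4  28  33  26
 -30|  29  24  34  15  17  24  21   6   .  22  23  23  19  35   1  25
 -35|  27  25  18  17  26  27  26  20  19  21  25  24  22  28  35  27
 -40|  30  32  29  16  21  23  23   .   3  18  23  23   .  30  32  29
```

arm_command --pt "3 0 -0.5 0 0 0 0" --pt "8 0 -1.3 0 0 0 0" --pt "14 0 -2.3 0 0 0 0" --pt "20 0 -3.3 0 0 0 0" --pt "26 0 -4.3 0 0 0 0" --pt "32 0 -5.3 0 0 0 0" --pt "36 0 -6 0 0 0 0" --pt "36 0 -6 0 0 0 0"

```text
time_s: 18.15
ee_pos: [0.6055, 0.2367, 0.0612]
eef_rot: [[0.973, -0.166, -0.163], [-0.164, -0.986, 0.027], [-0.165, 0.0, -0.986]]
wrist_force: [-0.9, -0.1, -1.8]
width: 0.2
finger_force: 30.0
```

arm_command --pt "-30 0 5 0 0 0 0" --pt "-30 0 5 0 0 0 0" --pt "-30 0 5 0 0 0 0" --pt "-30 0 5 0 0 0 0" --pt "-30 0 5 0 0 0 0"

```text
time_s: 18.77
ee_pos: [0.5757, 0.2416, 0.0611]
eef_rot: [[0.973, -0.166, -0.163], [-0.164, -0.986, 0.027], [-0.165, 0.0, -0.986]]
wrist_force: [0.4, -0.2, -1.3]
width: 0.201
finger_force: 30.0
```

```bash
python3 rel.py; python3 cl.py | sed '/top/,$d'
```

```text
[0.5757 0.2416 0.0611] [[0.9725, -0.1665, -0.1626], [-0.1642, -0.986, 0.0273], [-0.1649, 0.0001, -0.9863]] yaw -9.59 F [ 0.4 -0.2 -1.3] [-0.07 -0.31 -0.06] 18.775 [-0.29  0.68 -0.23  1.69  0.06  0.92 -2.25]
TCP in tub mm 55.32544063431845 -0.13610359476703798
side
  60|  17   4   3   .   .   .   .   .   4   6   .   .   .   .   .  12
  55|  12   .   2   2  -0   1   1   4   2  -1   2   1   2   4   4  16
  50|  14   .  -4  -3   9  13   5  -4  -2  -3  -0  -2  -4   0  -4  16
  45|  15   .  13  17  17  14   9  16  14  -4  16  -5  17  13  -5  15
  40|  18  15  15  14  16  15  16  17  15  16  15  16  17  15  14  16
  35|  17  14  17  16  18  18  15  15  16  13  16  14  14  16 -12  17
  30|  19   .  16  14  17  15  16  14  15  16  16  15  16  12  12  18
  25|  19   .  16  15  14  16  14  14  17  13  17  13  15  15  21  22
  20|  18  30  39  14  12  15  16  18  14  14  16  13  14  39  39  22
  15|  19  41  38  15  17  15  15  14  13  15  15  17  13  42  40  20
  10|  21  43  38  16  15  16  12  12  14  14  11  12  14  42  40  20
   5|  23  41  40  -9  15  14  12  13  15  12  13  14  13  37  27   .
   0|  24  39  37 -10   .  14  14  12  13  14  21  28  13  36  39   .
  -5|  26  37  39   .   .  15  14  16  13  13  29  34  30  39  39   .
 -10|  26  33  40 -10   .  10  11  26  26  27  29  31  33  38  33   .
 -15|  25  36  38   .   .  15  31  30  29  27  32  30  30  40  37   .
 -20|  25  39  38   .  22  12  25  34  32  30  23   .   .  38  35   .
 -25|  26  25  38  22  25  29  25  29  28  26  27  27  28  37  37  24
 -30|  30  40  37  26  27  31  27  27   .  26  31  30   .  34  36  27
 -35|  30  37  35  25  30  31  26   .   .  28  32  30  30  37  34  26
 -40|  27  36  37   .  22  27  25   .  15  25  30  28   .  38  36  32
```

arm_command --pt "-1 0 -5 0 0 0 0" --pt "-2.5 0 -15 0 0 0 0" --pt "-6 0 -34.5 0 0 0 0" --pt "-10 0 -59 0 0 0 0" --pt "-14 0 -84 0 0 0 0" --pt "-18 0 -108 0 0 0 0" --pt "-20.6 0 -123 0 0 0 0" --pt "-21.5 0 -128 0 0 0 0"

```text
time_s: 19.88
ee_pos: [0.5756, 0.2421, 0.1926]
eef_rot: [[0.973, -0.166, -0.161], [-0.163, -0.986, 0.028], [-0.163, -0.001, -0.987]]
wrist_force: [-0.4, -0.5, -1.3]
width: 0.204
finger_force: 30.0
```

```bash
python3 rel.py; python3 cl.py | sed '/top/,$d'
python3 - <<'E'
from h import *
s=cams.snapshot("side"); save("s7",cv2.resize(s["image"][150:340,180:420],None,fx=3.2,fy=3.1))
E
```

```text
[0.5756 0.2421 0.1926] [[0.9729, -0.1659, -0.1608], [-0.1635, -0.9861, 0.0281], [-0.1633, -0.0011, -0.9866]] yaw -9.54 F [-0.4 -0.5 -1.3] [-0.05 -0.34 -0.  ] 19.875 [-0.28  0.53 -0.24  1.61  0.02  1.15 -2.24]
TCP in tub mm 55.053472209535045 0.3711735202540818
side
  60|   .   .   .   .   .   .   .   .   .   .   .   .   .   .   .   .
  55|   .   .   .   .   .   .   .   .   .   .   .   .   .   .   .   .
  50|   .   .   .   .   .   .   .   .   .   .   .   .   .   .   .   .
  45|   .   .  15  15  15  14  14  15  14  15  13  12  14  14   .   .
  40|   .  16  15  15  16  15  15  16  15  16  14  13  12  14   .   .
  35|   .   .  16  14  13  15  16  15  14  15  13  12  12  13  11   .
  30|   .  14  13  16  14  15  15  14  14  13  14  12  14  14   .   .
  25|   .   .  16  13  14  15  16  15  14  14  15  12  14  30   .   .
  20|   .  35  42  15  14  15  15  14  17  15  10  11  10  38  37   .
  15|   .  39  40  14  15  15  15  14  14   .  13  12  11  42   .   .
  10|   .  40  40   .  13  15  14  12  11  11  12  12  10  40   .   .
   5|   .  43  41   .  12  15  13  12  13  11  12  11  11  39   .   .
   0|   .  30  40   .   .  13  13  14  13   9  21  28  25  39  37   .
  -5|   .  41  33   .   .  13  13  12  10  24  29  27  26  39   .   .
 -10|   .  40  39   .   .  12  14  24  28  25  30  29  27  37   .   .
 -15|   .  40  36   .   .  13  26  29  29  25  28  28  25  38   .   .
 -20|   .  36  36   .   .  11  26  29  30  27  20   .   .  37   .   .
 -25|   .  39  37   .  26  24  27  27  28   .  27  28  17  31  34   .
 -30|   .  33  37  25  30  29  26  23   .  29  27  27  26  34  34   .
 -35|   .  35  38   .  29  28  28   .   .  22  26  28  24  36   .   .
 -40|   .  34  37  35  26  25  24   .  30  15  25   .   .  38   .   .
```

View pics/s7.png

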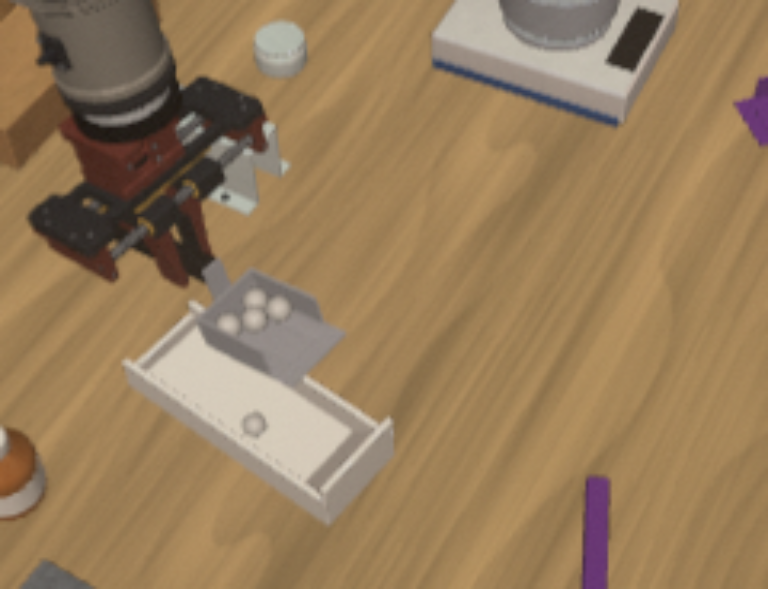

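Four balls sit at the back of the pan, at (230–280, 297–325), and one is left in the tub at (254,424). I'll carry the pan to the bowl smoothly.

arm_command --pt "4 17 -1 0 0 0.3 0" --pt "12 50 -3.5 0.1 0 0.9 0" --pt "21.5 88 -6 0.2 0 1.6 0" --pt "31 127 -9 0.3 0 2.3 0" --pt "40 165 -12 0.4 0 3 0" --pt "50 203 -14.5 0.6 0 3.7 0" --pt "59 242 -17 0.7 0 4.4 0" --pt "67 275 -19.5 0.8 0 4.9 0"

```text
time_s: 21.02
ee_pos: [0.597, -0.0443, 0.1985]
eef_rot: [[0.954, -0.253, -0.161], [-0.25, -0.967, 0.041], [-0.166, 0.002, -0.986]]
wrist_force: [0.5, 0.0, -1.5]
width: 0.201
finger_force: 30.0
```

```bash
cat > goto.py <<'E'
from h import *
import sys
st=robot.get_state(); ee=st["ee_pos"];R=st["eef_rot"]
x,y,z,yaw=map(float,sys.argv[1:5])
now=np.degrees(np.arctan2(R[1,0],R[0,0]))
print(ee.round(4),"yaw",now.round(2),"tilt",np.degrees(np.arcsin(-R[2,0])).round(2),"shift mm",((np.array([x,y,z])-ee)@R*1000).round(1),"rotvec",(np.array([0,0,yaw-now])@R).round(2),st["qpos"].round(2),st["time_s"])
E
python3 goto.py .6215 -.3233 .200 -20
```

```text
[ 0.597  -0.0443  0.1985] yaw -14.69 tilt 9.57 shift mm [ 92.9 263.7 -16.7] rotvec [ 0.88 -0.01  5.23] [ 0.09  0.49 -0.14  1.66  0.02  1.16 -1.87] 21.025
```

arm_command --pt "10 30 -2 0.1 0 0.6 0" --pt "24 68 -4 0.2 0 1.3 0" --pt "37 105 -6.5 0.3 0 2.1 0" --pt "50 142 -9 0.5 0 2.8 0" --pt "63 180 -11.5 0.6 0 3.6 0" --pt "76 217 -14 0.7 0 4.3 0" --pt "87 247 -16 0.8 0 4.9 0" --pt "93 264 -17 0.9 0 5.2 0"

```text
time_s: 22.02
ee_pos: [0.6216, -0.3233, 0.1998]
eef_rot: [[0.927, -0.342, -0.157], [-0.337, -0.94, 0.056], [-0.167, 0.001, -0.986]]
wrist_force: [0.5, 0.1, -2.1]
width: 0.205
finger_force: 30.0
```

arm_command --pt "0 0 0 0 0 0 0" --pt "0 0 0 0 0 0 0"

```text
time_s: 22.28
ee_pos: [0.6234, -0.3182, 0.2005]
eef_rot: [[0.929, -0.337, -0.156], [-0.332, -0.942, 0.057], [-0.166, -0.002, -0.986]]
wrist_force: [0.0, -0.0, -2.5]
width: 0.204
finger_force: 30.0
```

```bash
python3 goto.py .6215 -.3233 .192 -20
cat > lip.py <<'E'
from h import *
for n in("side","top"):
    s=cams.snapshot(n);X=cloud(s).reshape(-1,3)
    st=robot.get_state(); ee=st["ee_pos"];R=st["eef_rot"]
    S=((X-ee)@np.c_[-R[:,0],R[:,1],-R[:,2]])*1000+[-79,0,59]
    # pan floor near lip: fit plane
    m=(S[:,0]>12)&(S[:,0]<55)&(abs(S[:,1])<24)&(S[:,2]>5)&(S[:,2]<24); Q=S[m]
    k=np.linalg.lstsq(np.c_[Q[:,:2],np.ones(len(Q))],Q[:,2],rcond=None)[0]
    print(n,len(Q),"pitch",np.degrees(np.arctan(k[0])),"roll",np.degrees(np.arctan(k[1])),"z at lip",k[0]*45+k[2],"max x",np.percentile(Q[:,0],99.5),"y all")
    m=(S[:,0]>-15)&(S[:,0]<40)&(S[:,2]>13)&(S[:,2]<23)
    m=(S[:,0]>-44)&(S[:,0]<20)&(abs(S[:,1])<26)
    b=S[(S[:,0]>-44)&(S[:,0]<45)&(abs(S[:,1])<26)&(S[:,2]>20)&(S[:,2]<36)]
    print(" ball pts",len(b))
    P=X
    Q=P[(P[:,2]>.108)&(P[:,2]<.122)&(np.hypot(P[:,0]-.4965,P[:,1]+.2778)<.07)]
    q=Q[:,:2]; A=np.c_[2*q,np.ones(len(q))]; c=np.linalg.lstsq(A,(q**2).sum(1),rcond=None)[0]; print(" rim",len(q),c[:2],np.sqrt(c[2]+(c[:2]**2).sum()))
E
python3 lip.py; python3 cl.py
```

```text
[ 0.6234 -0.3182  0.2005] yaw -19.68 tilt 9.54 shift mm [1.3 5.4 8.4] rotvec [0.05 0.   0.32] [ 0.4   0.64 -0.04  1.38  0.03  1.28 -1.55] 22.275
side 100 pitch 2.463221334094298 roll 0.09922155371639443 z at lip 12.107661788940902 max x 48.828868294552564 y all
 ball pts 114
 rim 206 [ 0.49688892 -0.27664019] 0.06007702115014244
top 70 pitch 4.043786737984047 roll -10.258493203841489 z at lip 9.537255171755575 max x 48.892241272832024 y all
 ball pts 44
 rim 40 [ 0.49757909 -0.27402251] 0.059805969570882286
side
  60|   .   .   .   .   .   .   .   .   .   .   .   .   .   .   .   .
  55|   .   .   .   .   .   .   .   .   .   .   .   .   .   .   .   .
  50|   .   .  15   .   .   .   .   .   .   .   .   .   .   .   .   .
  45|   .   .  16   .  14  13  14  15  12  12  12  10  11  13   .   .
  40|   .  13  14   .  11  12  14  13  14  11  11  12   .  13   .   .
  35|   .  12  13   .  11  12  12   .  12  12  14  12  12  13   .   .
  30|   .  14  10  11  13  15  15  12  13  15   .   .  13  13   .   .
  25|   .  32  13  10  11   8  12  13  11  13  10  14  12  36   .   .
  20|   .  39  13  11 
[... 1661 characters left out ...]

   5|   .  42  12  14   9  10  13   .   .   .   .   .   .   .   .   .
   0|   .  36   8  18   8   8   5  11   .   .   .   .   .   .   .   .
  -5|   .  35   8  13  13  17   9  10   .   .   .   .   .   .   .   .
 -10|   .  37   9  12   8  26  28  15   .   .   .   .   .   .   .   .
 -15|   .  38  11  10   .  29  30   .   .   .   .   .   .   .   .   .
 -20|   .  38  12  23  22  32  30   .   .   .   .   .   .   .   .   .
 -25|   .  35  19  27  22  25  28   .   .   .   .   .   .   .   .   .
 -30|   .  40  27  29  32  19   .   .   .   .   .   .   .   .   .   .
 -35|   .  30  24  25  27  24   .   8   .   .   .   .   .   .   .   .
 -40|   .  35  30  25  36  29  24   3   .   .   .   .   .   .   .   .
```

arm_command --pt "5 1.5 5 0 5 0 0" --pt "9.4 3 10 0 9.5 0 0" --pt "3.7 3 5.2 0 14.5 0 0" --pt "-1 3 2 0 17 0 0" --pt "-5 3 0 0 19.5 0 0" --pt "-5 3 0 0 19.5 0 0" --pt "-5 3 0 0 19.5 0 0" --pt "-5 3 0 0 19.5 0 0"

```text
time_s: 23.48
ee_pos: [0.618, -0.3211, 0.2014]
eef_rot: [[0.927, -0.338, 0.163], [-0.333, -0.941, -0.058], [0.173, -0.0, -0.985]]
wrist_force: [0.5, 0.1, -1.9]
width: 0.202
finger_force: 30.0
```

```bash
python3 goto.py .6215 -.3233 .192 -20
cat > inb.py <<'E'
from h import *
# balls in bowl / tub: bright low-saturation points above the floors
C=np.array([.4969,-.2766])
for n in("side","top"):
    s=cams.snapshot(n);X=cloud(s)
    r=np.hypot(X[...,0]-C[0],X[...,1]-C[1])
    m=((r<.056)&(X[...,2]>.068)&(X[...,2]<.1)).astype(np.uint8)
    k,l,stt,_=cv2.connectedComponentsWithStats(m)
    print(n,[(stt[i,4],(np.nanmedian(X[l==i],0)*1000).round().tolist()) for i in range(1,k) if stt[i,4]>4])
E
python3 inb.py;python3 lip.py|head -2; python3 cl.py | sed '/top/,$d'
```

```text
[ 0.618  -0.3211  0.2014] yaw -19.77 tilt -9.98 shift mm [ 2.4  0.9 10. ] rotvec [-0.04  0.    0.23] [ 0.44  0.47 -0.06  1.68  0.03  0.82 -1.55] 23.475
side [(np.int32(5), [535.0, -312.0, 70.0]), (np.int32(7), [486.0, -329.0, 69.0])]
top []
side 73 pitch 10.121920083099527 roll 3.8939768798514325 z at lip 17.87547759116624 max x 54.77211519721699 y all
 ball pts 119
side
  60|   .   .   .   .   .  -5   3   .   .   .   .   .   .   .   .   .
  55|   .   .   .   .   .   .   .   .   .   .   .   .   .   .   .   .
  50|   .   .  31  35  30   .   .   .   .  22  27   .   .   .   .   .
  45|   .  16  31  34  11  31  20  13  35  32  31  27   .  14   .   .
  40|   .  10  32  33  34   .   .   .  33  31  30  30   .  12   .   .
  35|  16  15  24  32   .  28   .   .  28  30  31   .   .   .  10   .
  30|   .  11   .  25   .   .   .   .  12  15   .   .   .   .   .   .
  25|   .  30  14  15  11  14   .   .   .  13  18   .   .  28   .   .
  20|   .  34  15   8  12  13  15  12  12  16  12  12   .  40  10   .
  15| -14  41  35   .  15   .  12  15  10  12  14  13   7  40  32   .
  10|  33  38 -12 -28   .  13   8  12  10  14  11   .  10  38  30   .
   5|   .  35  36 -11 -11 -20   7  10  10  12  10  11  13  39   6   .
   0|   .  40   .   .   .   .  11  13  13   8  13  12  12  36  36   .
  -5|   .  37  27   .   .   .   9  10  11   9  13   .  11  38  30   .
 -10|   .  35  15   .   .   .   9   7  10   .   8   9   .  36  25   .
 -15|   .  35  28   .   .   .   .  11  10   9   9  14  28  34   .   .
 -20|   .  36  24   .   .   .  14  10   9   .  13   7   4  35  35   .
 -25|   .  35  35   .   .   .   9   9   9  11   5   8   8  39  34   .
 -30|   .  37  29   .   .   .  11  12   7  12   7   8  11  33  21   .
 -35|   .  35  18   .   .   .   .   7   9   6   7   8  30  37  17   .
 -40|   .  31  34   .   .  19  15  29  11  23  31  12   8  35   3   .
```

arm_command --pt "0 0 0 0 0 0 0" --pt "0 0 0 0 0 0 0" --pt "0 0 0 0 0 0 0" --pt "0 0 0 0 0 0 0"

```text
time_s: 24.28
ee_pos: [0.6175, -0.3213, 0.2016]
eef_rot: [[0.927, -0.339, 0.164], [-0.334, -0.941, -0.059], [0.174, -0.0, -0.985]]
wrist_force: [0.2, -0.9, -0.8]
width: 0.206
finger_force: 30.0
```

```bash
sed -i 's/range(60,-45,-5)/range(65,-45,-10)/; s/<a+5/<a+10/' cl.py; python3 inb.py; python3 cl.py | sed '/top/,$d'
```

```text
side [(np.int32(5), [537.0, -313.0, 70.0]), (np.int32(24), [514.0, -270.0, 77.0])]
top [(np.int32(25), [514.0, -270.0, 78.0]), (np.int32(59), [464.0, -254.0, 75.0])]
side
  65|   .   .   .   .   .   .   .   .   .   .   .   .   .   .   .   .
  55|   .   .   .   .   .   .   .   .   .   .   .   .   .   .   .   .
  45|   .   .  13  14  14  14  13  14  13  15  16   .  12   .   .   .
  35|   .  15  14  14  13  16  14  16  13  13  19  12  15  10  10   .
  25|   .  19  12  17  15  14  14  14  15  13  15  16  42  30  11   .
  15|  40  38  36  11  13  14  14  13  15  11  10  14  28  40  27   .
   5|  43  39  22  -6 -16  11  10   7  12  14  12  13  12  38  28   .
  -5|   .  40  15   .   . -22  15  10   9  11  11  12  15  39   .   .
 -15|   .  36  12   .   .   .   .  11  14  15   9  10  31  40  30   .
 -25|   .  36  35   .   .   .   .   8   9  12  10  11  12  37  31   .
 -35|   .  36  36   .   .   .   .   9  11   7   8   7  37  36  32   .
```

arm_command --pt "-8 0 -7 0 5 0 0" --pt "-17 0 -15 0 11 0 0" --pt "-27 0 -24 0 18 0 0" --pt "-27 0 -24 0 18 0 0" --pt "-27 0 -24 0 18 0 0" --pt "-27 0 -24 0 18 0 0" --pt "-27 0 -24 0 18 0 0"

```text
time_s: 25.35
ee_pos: [0.5896, -0.3109, 0.2206]
eef_rot: [[0.831, -0.338, 0.442], [-0.299, -0.941, -0.159], [0.47, -0.0, -0.883]]
wrist_force: [-0.4, -0.6, -1.3]
width: 0.204
finger_force: 30.0
```

```bash
python3 inb.py; python3 cl.py; python3 goto.py .6215 -.3233 .192 -20
```

```text
side [(np.int32(26), [513.0, -269.0, 75.0])]
top [(np.int32(6), [514.0, -264.0, 74.0]), (np.int32(31), [469.0, -246.0, 75.0])]
side
  65|   .   .   .   . -26 -26 -26   .   .   .   .   .   .   .   .   .
  55|   .   .   .   . -24 -24 -23   .   .   .   .   .   .   .   .   .
  45|   .  14   .  17   9   9   .  10  19   .  11   .  13  13   .   .
  35|   .  11  14  10  16  13  13  14  14  13  13  15  15  11   8   .
  25|   .  14  11  15  16  13  17  17  14  13  15  15  14  16   .   .
  15| -13  41  14   .  14  12  15  14  12  15  18  17  38  45  13   .
   5|  38  40  37 -14 -16  18  11  15  16  11  13  10  36  38  37   .
  -5|   .  42  22   .   . -21  13  13  13  13  10  10  12  40  34   .
 -15|  30  37  37   .   .   .  10  13  15  14   8  10  32  40   7   .
 -25|  23  36  32   .   .   .   9   8  10  11  12  12  10  36  31   .
 -35|  13  37  25   .   .  14  10  11   7   9   8  11  21  38  32   .
top
  65|   .   .   .   . -26   .   .   .   .   .   .   .   .   .   .   .
  55|   .   .   . -28 -30   .   .   .   .   .   .   .   .   .   .   .
  45|   .  11  16  15   .   .   .   .   .   .   .   .   .   .   .   .
  35|   .  16  15  13   .   .   .   .   .   .   .   .   .   .   .   .
  25|  18   9  15  16   .   .   .   .   .   .   .   .   .   .   .   .
  15|  23  47  11  18   .   .   .   .   .   .   .   .   .   .   .   .
   5|  -6  38  17  12   .   .   .   .   .   .   .   .   .   .   .   .
  -5|   .  38  16   .   .   .   .   .   .   .   .   .   .   .   .   .
 -15|  42  42  12   .   .   .   .   .   .   .   .   .   .   .   .   .
 -25|   .  35   .   .   .   .   .   .   .   .   .   .   .   .   .   .
 -35|   .   .   .   .   .   .   .   .   .   .   .   .   .   .   .   .
[ 0.5888 -0.3108  0.2204] yaw -19.79 tilt -27.99 shift mm [17.6  0.7 41.5] rotvec [-0.1   0.    0.18] [ 0.49  0.29 -0.1   1.98  0.01  0.38 -1.52] 25.55
```

arm_command --pt "12 0 -22 0 0 0 0" --pt "23 0 -44 0 -6 0 0" --pt "30 0 -40 0 -12 0 0" --pt "40 0 -35 0 -18 0 0" --pt "50 0 -30 0 -24 0 0" --pt "50 0 -30 0 -24 0 0"

```text
time_s: 26.3
ee_pos: [0.6188, -0.321, 0.2696]
eef_rot: [[0.939, -0.338, 0.066], [-0.337, -0.941, -0.023], [0.07, -0.001, -0.998]]
wrist_force: [-0.5, -0.0, -1.9]
width: 0.203
finger_force: 30.0
```

```bash
python3 inb.py; python3 goto.py .58 .03 .16 -5;python3 lip.py|head -1
python3 - <<'E'
from h import *
# tub contents
for n in("side","top"):
    s=cams.snapshot(n);X=cloud(s)
    d=X[...,:2]-[.5212,.2509];a=np.radians(-9.55);u=np.array([np.cos(a),np.sin(a)]);v=np.array([-u[1],u[0]])
    m=((abs(d@u)<.10)&(d@u>-.07)&(abs(d@v)<.031)&(X[...,2]>.016)&(X[...,2]<.04)).astype(np.uint8)
    k,l,stt,_=cv2.connectedComponentsWithStats(m); print("tub",n,[(stt[i,4],(np.nanmedian(X[l==i],0)*1000).round().tolist()) for i in range(1,k) if stt[i,4]>4])
E
```

```text
side [(np.int32(25), [513.0, -269.0, 77.0])]
top [(np.int32(27), [514.0, -270.0, 76.0]), (np.int32(70), [463.0, -257.0, 76.0])]
[ 0.6166 -0.3209  0.2698] yaw -19.79 tilt -4.03 shift mm [-160.6 -317.8   98.8] rotvec [  1.04  -0.   -14.76] [ 0.44  0.45 -0.06  1.53  0.03  1.09 -1.55] 26.4
side 122 pitch 4.269608982076171 roll 0.7457302178196829 z at lip 12.616356776837216 max x 49.96705312958438 y all
tub side [(np.int32(45), [515.0, 266.0, 24.0])]
tub top [(np.int32(25), [516.0, 268.0, 22.0])]
```

```bash
python3 goto.py .55 -.05 .10 -5
```

```text
[ 0.616  -0.321   0.2708] yaw -19.81 tilt -4.04 shift mm [-165.6 -232.5  159.6] rotvec [  1.04  -0.   -14.78] [ 0.44  0.45 -0.06  1.53  0.03  1.09 -1.55] 26.6
```

arm_command --pt "-20 -30 0 0.1 0 -2 0" --pt "-45 -65 10 0.3 0 -4 0" --pt "-70 -100 25 0.5 0 -6 0" --pt "-95 -135 50 0.6 0 -8.5 0" --pt "-120 -170 80 0.8 0 -11 0" --pt "-145 -205 115 0.9 0 -13 0" --pt "-166 -232 145 1 0 -14.8 0" --pt "-166 -232 160 1 0 -14.8 0"

```text
time_s: 27.6
ee_pos: [0.5484, -0.0474, 0.0983]
eef_rot: [[0.994, -0.082, 0.068], [-0.081, -0.997, -0.005], [0.068, -0.001, -0.998]]
wrist_force: [0.2, -0.8, -0.5]
width: 0.203
finger_force: 30.0
```

arm_command --pt "0 0 0 0 0 0 0" --pt "0 0 0 0 0 0 0"

```text
time_s: 27.85
ee_pos: [0.5511, -0.0519, 0.1005]
eef_rot: [[0.993, -0.089, 0.072], [-0.088, -0.996, -0.007], [0.072, 0.001, -0.997]]
wrist_force: [0.4, 0.5, -0.9]
width: 0.2
finger_force: 30.0
```

```bash
python3 goto.py .55 -.05 .07 -5
python3 - <<'E'
from h import *
X=cloud(cams.snapshot("side")).reshape(-1,3)
st=robot.get_state(); ee=st["ee_pos"];R=st["eef_rot"]
S=((X-ee)@np.c_[-R[:,0],R[:,1],-R[:,2]])*1000+[-79,0,59]
m=(S[:,0]>-30)&(S[:,0]<45)&(abs(S[:,1])<22)&(S[:,2]>-5)&(S[:,2]<24)
Q=X[m]; r=np.array([np.cos(np.radians(-5)),np.sin(np.radians(-5))])
a=-(Q[:,:2]-ee[:2])@r; l=(Q[:,:2]-ee[:2])@[-r[1],r[0]]
k,*_=np.linalg.lstsq(np.c_[a,l,np.ones(len(a))],Q[:,2],rcond=None); res=Q[:,2]-np.c_[a,l,np.ones(len(a))]@k
print(len(Q),"world pitch up, roll deg",np.degrees(k[:2]),"floor z back/lip",k[2]+k[0]*.03,k[2]+k[0]*.12,res.std())
E
```

```text
[ 0.5511 -0.0519  0.1005] yaw -5.09 tilt -4.13 shift mm [-3.4 -1.8 30.3] rotvec [ 0.01  0.   -0.08] [ 0.12  0.44 -0.18  2.01  0.15  0.64 -1.81] 27.85
240 world pitch up, roll deg [0.18450105 0.81172806] floor z back/lip 0.04530486377842984 0.04559467734780481 0.002163117569818355
```

arm_command --pt "-1 0 15 0 0 0 0" --pt "-2 0 30 0 0 0 0" --pt "-2.8 0 38 0 0 0 0" --pt "-3 0 41 0 0 0 0" --pt "-3 0 41 0 0 0 0" --pt "-3 0 41 0 0 0 0"

```text
time_s: 28.65
ee_pos: [0.5503, -0.0503, 0.0585]
eef_rot: [[0.994, -0.086, 0.07], [-0.086, -0.996, -0.006], [0.07, 0.0, -0.998]]
wrist_force: [-1.2, 0.1, -0.9]
width: 0.201
finger_force: 30.0
```

arm_command --pt "0 0 1.5 0 0 0 0" --pt "0 0 1.5 0 0 0 0"

```text
time_s: 28.9
ee_pos: [0.5508, -0.0504, 0.0575]
eef_rot: [[0.994, -0.086, 0.071], [-0.086, -0.996, -0.007], [0.071, 0.0, -0.997]]
wrist_force: [-1.3, -0.3, 3.1]
width: 0.203
finger_force: 30.0
```

Contact with the bench, so I release, retreat upward and check.

arm_command --pt "0 0 0 0 0 0 0.5" --pt "0 0 0 0 0 0 1" --pt "0 0 0 0 0 0 1" --pt "0 0 0 0 0 0 1" --pt "0 0 0 0 0 0 1" --pt "0 0 0 0 0 0 1"

```text
time_s: 29.65
ee_pos: [0.5501, -0.0504, 0.0567]
eef_rot: [[0.994, -0.086, 0.069], [-0.086, -0.996, -0.006], [0.07, 0.0, -0.998]]
wrist_force: [-0.2, -0.3, -0.7]
width: 0.849
finger_force: 0.0
```

arm_command --pt "2 0 -30 0 0 0 1" --pt "5 0 -75 0 0 0 1" --pt "9 0 -120 0 0 0 1" --pt "10 0 -150 0 0 0 1" --pt "10 0 -150 0 0 0 1" --pt "10 0 -150 0 0 0 1"

```text
time_s: 30.4
ee_pos: [0.549, -0.0503, 0.2062]
eef_rot: [[0.994, -0.086, 0.068], [-0.086, -0.996, -0.007], [0.069, 0.001, -0.998]]
wrist_force: [-0.0, 0.3, -1.6]
width: 0.999
finger_force: 0.0
```

```bash
python3 inb.py
python3 - <<'E'
from h import *
s=cams.snapshot("side");X=cloud(s);P=X.reshape(-1,3)
rect(P,(.36,-.11),(.7,.01),.02,.036,"pan walls"); rect(P,(.45,-.11),(.64,.01),.05,.066,"handle")
Q=P[(P[:,0]>.40)&(P[:,0]<.46)&(abs(P[:,1]+.045)<.02)]; print("pan floor z",np.nanmedian(Q[:,2]), np.polyfit(Q[:,0],Q[:,2],1)[0])
# bystanders before/after via top
a=dict(np.load("top0.npz")); b=cams.snapshot("top")
for n,(x,y) in dict(tin=(.73,-.124),amber=(.66,.404),jar=(.639,-.404),weight=(.735,.1),cup=(.546,-.45),brush=(.509,.47)).items():
    r=[]
    for t in(a,b):
        C=cloud(t).reshape(-1,3);m=(np.hypot(C[:,0]-x,C[:,1]-y)<.07)&(C[:,2]>.014)&(C[:,2]<.12);r+=[np.nanmean(C[m],0).round(3)]
    print(n,*r)
d=X[...,:2]-[.5212,.2509];t=np.radians(-9.55);u=np.array([np.cos(t),np.sin(t)]);v=np.array([-u[1],u[0]])
m=((abs(d@u)<.10)&(d@u>-.07)&(abs(d@v)<.031)&(X[...,2]>.016)&(X[...,2]<.04)); print("tub ball",m.sum(),np.nanmedian(X[m],0))
st=robot.get_state();print(st["time_s"],st["wrist_force"].round(1),st["ee_pos"])
# bowl: count bright circles
g=b["image"]; roi=cv2.resize(g[165:225,372:432],None,fx=8,fy=8,interpolation=cv2.INTER_CUBIC)
c=cv2.HoughCircles(cv2.medianBlur(cv2.cvtColor(roi,cv2.COLOR_RGB2GRAY),5),cv2.HOUGH_GRADIENT,1,36,param1=60,param2=13,minRadius=18,maxRadius=30); print(c)
E
```

```text
side [(np.int32(5), [495.0, -331.0, 84.0]), (np.int32(14), [524.0, -322.0, 70.0]), (np.int32(7), [478.0, -327.0, 72.0]), (np.int32(25), [513.0, -270.0, 75.0]), (np.int32(5), [503.0, -222.0, 78.0])]
top [(np.int32(25), [515.0, -269.0, 78.0]), (np.int32(32), [488.0, -329.0, 75.0]), (np.int32(77), [461.0, -259.0, 76.0])]
pan walls 162 ((560.066162109375, -36.317012786865234), (230.55575561523438, 76.408203125), 4.449655055999756) 0.0269 0.0353
handle 217 ((571.4817504882812, -50.592933654785156), (22.12074851989746, 112.21650695800781), 84.7669448852539) 0.0582 0.0649
pan floor z 0.6272346992347286 -1.6857076367475083
tin [ 0.73  -0.123  0.032] [ 0.731 -0.123  0.032]
amber [0.657 0.4   0.058] [0.657 0.4   0.058]
jar [ 0.641 -0.404  0.059] [ 0.641 -0.404  0.059]
weight [0.735 0.081 0.058] [0.735 0.082 0.057]
cup [ 0.55  -0.455  0.05 ] [ 0.55  -0.454  0.05 ]
brush [0.518 0.469 0.02 ] [0.518 0.469 0.02 ]
tub ball 44 [0.51479818 0.26633656 0.02462528]
30.6 [ 0.7 -0.1  0.4] [ 0.54894636 -0.05024546  0.20578335]
None
```

Run:
```python
from h import *
st=robot.get_state(); P=cloud(cams.snapshot("wrist"),st).reshape(-1,3); T=cloud(cams.snapshot("top")).reshape(-1,3)
for n,C in(("wrist",P),("top",T)):
    m=(C[:,0]>.52)&(C[:,0]<.63)&(abs(C[:,1]+.05)<.014)&(C[:,2]>.05)&(C[:,2]<.07); Q=C[m]
    if len(Q)>20:
        k=np.polyfit(Q[:,0],Q[:,2],1); print(n,len(Q),"handle top z",np.median(Q[:,2]),"slope",k[0],"x",Q[:,0].min(),Q[:,0].max())
    rect(C,(.36,-.11),(.50,.01),.02,.036,n+" walls")
```

```text
wrist 2335 handle top z 0.05902521816125666 slope 0.0011609555081673233 x 0.5200326803867399 0.626522358656842
wrist walls 285 ((475.6239318847656, -43.18923568725586), (62.13986587524414, 54.24117660522461), 84.85710144042969) 0.0281 0.0308
```

The scoop lies flat: handle top at 59 mm with zero slope, wall tops at 30 mm. Four balls are in the bowl and one in the tub, and the bystanders have not moved.

```bash
python3 -c "
from plant import robot
print(robot.sign_off())"
```

```text
the job is handed in; nothing more can be done
None
```

I handed the job in at about 31 s: four balls measured in the bowl and the fifth in the tub, the scoop flat on the bench and released, and no bystander moved; the sign-off returned no verdict.

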